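# Put the relish jar back in the lever-lid cold box

## Robot

A 7-joint arm with a two-finger parallel gripper is mounted at the origin on the work surface. World frame = base frame: x ahead of the robot, y to its left, z up, the work surface at z = 0. Lengths are in m, angles in rad, forces in N, time in s.
With the tool pointing down it reaches from about 0.425 to 0.925 m from the base axis. Payload 6.8 kg.
Tool frame: the origin (TCP) lies on the centre line of the jaws, within the pads' length; the fingertips stand 8 mm ahead of it and the grasp point (between the pads) lies 11 mm behind it; z points along the fingers, x is the direction in which the jaws open and shut, and the axes are right-handed (so a half turn about z gives the same grasp; the last joint's range is limited). The gripper opens to 88 mm and grips with 3 to 60 N. Pads are 20 mm wide; open, the fingers measure 115 mm over their backs; the gripper's body (75 mm by 178 mm) begins 61 mm behind the grasp point.
Start: joints at [1.074, 0.477, 0.022, 1.555, -0.011, 1.109, -0.083], TCP at [0.256, -0.625, 0.231] pointing down, gripper open.
Joint ranges: [-2.96, 2.96], [-0.34, 2.1], [-1.41, 1.46], [0.24, 2.44], [-1.37, 4.51], [0.17, 1.92], [-2.96, 2.96]. Speed limits (rad/s): [2.39, 2.39, 3.14, 3.14, 3.14, 3.14, 3.14].

## Interface

Orientations are given as a unit quaternion [w, x, y, z].
In Python, from workcell import arm gives the robot as it stands.
- The arm moves only by the shell command python3 -m inch 'ROWS' [FORCE]. ROWS is JSON, a list of rows, each an object of numbers: "dx", "dy", "dz": the shift along the world's x, y, z in m; "spin": the turn about the world's z in rad; "grip": the closure in counts, from 0 (fully open) to 255 (shut). In form: [{"dx": .., "dy": .., "dz": .., "spin": .., "grip": ..}, ...]. A call has 1 to 20 rows; each row is the pose to reach, as a shift and turn from the pose measured when the call began; what a row does not reach only later rows make up. A row lasts 1/12 s, in which the tool goes at most 41.7 mm and 7.16 degrees, less where a joint would pass 70% of its speed; a pose out of reach is approached as far as the arm can. A call with a gripper value outside its range is refused whole. The fingers move at their own pace and stop on an object; FORCE is the grip in N (left out, the last holds). Time passes only in rows, so rows that repeat a pose let the fingers close. It gives the time, the measured TCP pose, the force and the opening at its end, in the units of the state.
- arm.read_state(): the state, without advancing time (a new reading comes with each control period).
- arm.get_image(name): name is "side" or "top"; returns (picture, depth): 400x640x3 uint8, red, green, blue; 400x640 float32, m along the optical axis (not along the pixel's ray), 0 where there is no reading.
- arm.camera_params(name): a dict with "camera_matrix" (3x3 intrinsics, pixels), "world_to_cam" (4x4, takes a point from world to camera coordinates). Camera axes: x right, y up, looking along -z (the intrinsics and any distortion apply to the point x, -y, -z); pixel columns grow to the right and rows downward; lengths in m; the calibration is good to about 2 mm. A picture is of the moment at which its call begins. camera_params takes no time and is no camera call.
- arm.job_done(): hands the job in, once; it reports no verdict.
The state is a dict: "t": time; "qpos": joint angles; "qvel": joint speeds; "joint_torque": joint torques, N m; "tool_pos": TCP position; "tcp_rot": TCP orientation; "force": force on the tool from outside, world axes, zero at the start; "torque": the same for the moment, N m; "finger_gap": finger opening in m.
Only numpy, scipy, OpenCV 4.12 (cv2) and the standard library are available. Lean on these libraries where they do the work, as an engineer would, in place of code of your own. Each camera call takes 0.05 s, during which the arm holds its last target.

## Task

The relish jar left out on the table belongs back in the cold box. Press the lever on the box's side right down until it passes its dead point and holds the lid up by itself, stand the jar upright on the floor of the box, behind the cold pack and beside the jar already there, then lift the lever again so that the lid closes fully. Set the jar down gently, don't drop it, and leave the other jar, the bottle, the pepper mill and the plates where they stand.

Things in the scene. Friction and masses are not known exactly. Their poses are not given: they have to be found in the camera images.
- coldbox: Fixed steel cold box, 230 (x) by 290 (y) by 160 mm high to its rim, open on top under a hinged lid. Origin under its centre at table height; front faces its own -x, its left side (+y) has the lever. Walls 15 mm, inside 200 by 260 mm; inner floor 68 mm above the table. A fixed white cold pack, 32 mm (x) by 42 mm high, lies on the floor all along the front wall; jars stand behind it.
- cover: The box's damped 0.45 kg lid: flat hood 234 by 294 mm, 25 mm high, edges 10 mm thick and 18 mm high; closed, it is 111 mm over the inner floor. Origin on the hinge line, the box's back (+x) edge at rim height; reaching to its own -x; axes as the box's when closed. Its front rises as it opens, to 52 degrees, so it overhangs the box: go in with the tool leaning 30 to 45 degrees towards the front.
- lever (a joint): Lid-lift lever, rad: 0 handle up, lid closed; grows as the handle goes down. A link joins it to the lid; dead point at 0.66 (lid open 52 degrees), stop at 0.785, where the lid's weight holds it down (lid at 50). Let go earlier, it comes back up. Pressing takes 5 to 10 N, lifting off the stop 1 to 2 N; once lifted some 50 mm it rises by itself and the damped lid shuts in about 1 s.
- lever_grip (a point): Middle of the lever's handle, a round black rod 18 mm in diameter, on its axis; it lies along the line from lever_pivot, 45 mm either way, and sticks out in front of the box at its left side. It moves on an arc of 190 mm radius about lever_pivot in the box's x-z plane: 200 mm over the table with the handle up (30 degrees above level), 56 mm at the stop (15 degrees below level).
- lever_pivot (a point): Lever's fixed pivot (axis along the box's y) on the box's left side, in the handle's plane, 105 mm over the table: 20 mm towards the front from the box's middle, 12 mm outside its side wall.
- jar_center (a point): Middle (half-way up) of the relish jar to put away, standing on the table: small round glass jar of dark relish, 52 mm in diameter, 100 mm high, 0.2 to 0.4 kg; its plain straight-sided metal cap, 49 mm in diameter, is the top 25 mm. z axis upwards.
- other_jar_center (a point): Middle (half-way up) of a second jar of the same kind and size, which stands in the cold box already and stays there; to its left or its right there is room for another.
- bottle: Dark sauce bottle with a black cap, 50 mm in diameter, 149 mm high, standing on the table; origin under its centre. Bystander.
- mill: Turned dark wooden pepper mill, 54 mm in diameter, 140 mm high, standing on the table; origin under its centre. Bystander.
- plates: Stack of square palm-leaf plates, 155 mm square over the rims and 60 mm high; origin under its centre. Bystander.
Not all that is in view belongs to the job. What is shaped like the part that bears jar_center but turquoise or yellow is not meant.

How it is judged:
By the outcome, as a careful person would: the job done as asked, in the order asked, and still so for the second after the job is handed in, with the robot touching nothing.
It also fails if it takes over 72 s, if anything falls off the work surface, if the arm or the gripper's body presses on something with over 40 N, if the wrist force passes 120 N, or if a joint passes its speed limit or range.

## Working session

There is one attempt and no reset: what is moved stays moved. The work goes in short steps, Python scripts to look and compute and a shell command to move; the robot and the scene stay as the last step left them, time stands still between calls to the robot, and variables do not carry over. Pictures are saved under pics/ and viewed, and the job is handed in when it is done.

```bash
ls; mkdir -p pics; python3 - <<'E'
from workcell import arm
import cv2,numpy as np
s=arm.read_state();print({k:np.round(v,3).tolist() for k,v in s.items()})
for n in("side","top"):
    p,d=arm.get_image(n);cv2.imwrite(f"pics/{n}0.png",p[:,:,::-1]);np.save(f"pics/{n}0.npy",d);print(n,arm.camera_params(n))
E
```

```text
pics
{'t': 0.0, 'qpos': [1.074, 0.478, 0.022, 1.556, -0.011, 1.109, -0.083], 'qvel': [-0.001, 0.0, -0.001, 0.003, -0.002, 0.001, 0.001], 'joint_torque': [-0.001, -58.286, 1.534, -27.261, -0.054, 0.017, 0.0], 'tool_pos': [0.256, -0.624, 0.23], 'tcp_rot': [-0.0, 0.83, -0.557, -0.001], 'force': [-0.249, 0.638, -0.093], 'torque': [-0.043, 0.014, -0.016], 'finger_gap': 0.088}
side {'camera_matrix': array([[435.96982637,   0.        , 314.51360628],
       [  0.        , 435.96982637, 197.0908698 ],
       [  0.        ,   0.        ,   1.        ]]), 'world_to_cam': array([[-0.92203142, -0.38630087,  0.0250937 ,  0.59101853],
       [ 0.21842511, -0.4656331 ,  0.85759914, -0.22058561],
       [-0.31960684,  0.79621445,  0.51370616, -1.07302847],
       [ 0.        ,  0.        ,  0.        ,  1.        ]])}
top {'camera_matrix': array([[386.34221617,   0.        , 318.71126804],
       [  0.        , 386.34221617, 199.63095373],
       [  0.        ,   0.        ,   1.        ]]), 'world_to_cam': array([[ 7.06938274e-02, -9.97497579e-01,  9.80656228e-04,
         3.33369384e-02],
       [ 9.70927422e-01,  6.90361022e-02,  2.29202874e-01,
        -6.26833096e-01],
       [-2.28697013e-01, -1.52510824e-02,  9.73378180e-01,
        -1.21397762e+00],
       [ 0.00000000e+00,  0.00000000e+00,  0.00000000e+00,
         1.00000000e+00]])}
```

View pics/side0.png

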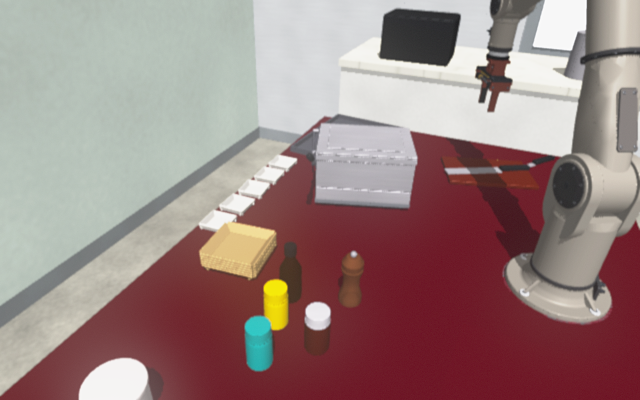

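View pics/top0.png

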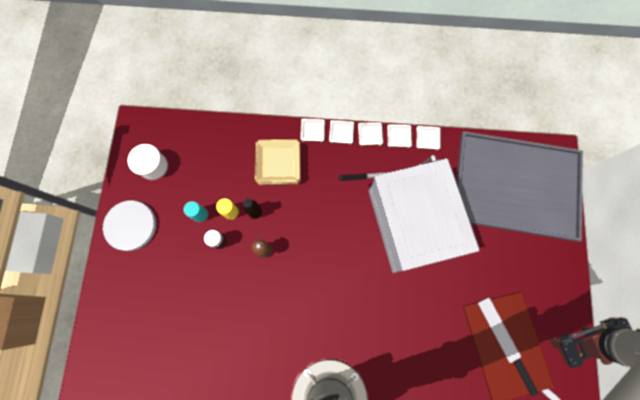

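```bash
cat > h.py <<'E'
import numpy as np,cv2
from workcell import arm
def w2c(n): 
    c=arm.camera_params(n); return np.array(c['camera_matrix']),np.array(c['world_to_cam'])
def pts(n,d):
    K,T=w2c(n); v,u=np.mgrid[:d.shape[0],:d.shape[1]]
    x=(u-K[0,2])/K[0,0]*d; y=(v-K[1,2])/K[1,1]*d
    P=np.stack([x,-y,-d,np.ones_like(d)],-1)
    W=P@np.linalg.inv(T).T; W=W[...,:3]; W[d<=0]=np.nan; return W
def proj(n,p):
    K,T=w2c(n); p=np.atleast_2d(p); q=p@T[:3,:3].T+T[:3,3]
    return np.stack([K[0,0]*q[:,0]/-q[:,2]+K[0,2],K[1,1]*-q[:,1]/-q[:,2]+K[1,2]],-1)
E
python3 - <<'E'
from h import *
for n,bx in(("top",(330,130,170,150)),("top",(180,170,110,90)),("side",(200,110,230,270))):
    im=cv2.imread(f"pics/{n}0.png");x,y,w,h=bx;k=min(800/w,600/h)
    cv2.imwrite(f"pics/{n}0_{x}.png",cv2.resize(im[y:y+h,x:x+w],None,fx=k,fy=k,interpolation=cv2.INTER_CUBIC));print(n,k)
W=pts("top",np.load("pics/top0.npy"))
for nm,(u,v) in dict(jar=(213,238),handleL=(343,178),handleR=(365,176),mill=(262,247),bottle=(249,206),yellow=(226,207),plates=(278,162),lid=(425,215),lidTL=(378,192),lidBL=(396,265),lidTR=(444,165),lidBR=(472,247),lidback=(466,230)).items(): print(nm,np.round(W[v,u],3))
E
```

```text
top 4.0
top 6.666666666666667
side 2.2222222222222223
jar [0.468 0.404 0.099]
handleL [0.657 0.008 0.229]
handleR [ 0.681 -0.061  0.187]
mill [0.448 0.242 0.125]
bottle [0.569 0.292 0.149]
yellow [0.57  0.375 0.103]
plates [0.754 0.229 0.043]
lid [ 0.572 -0.246  0.186]
lidTL [ 0.638 -0.105  0.167]
lidBL [ 0.423 -0.178  0.105]
lidTR [ 0.732 -0.302  0.19 ]
lidBR [ 0.485 -0.385  0.185]
lidback [ 0.534 -0.367  0.188]
```

```bash
python3 - <<'E'
from h import *
W=pts("top",np.load("pics/top0.npy"))
def rep(nm,m): print(nm,m.sum(),np.round(np.nanmedian(W[m],0),4),np.round(np.nanmin(W[m],0),3),np.round(np.nanmax(W[m],0),3))
v,u=np.mgrid[:400,:640]
def box(x0,x1,y0,y1): return (u>=x0)&(u<=x1)&(v>=y0)&(v<=y1)
Z=W[...,2]
rep("jartop",box(200,228,226,252)&(Z>.092))
rep("handle",box(335,372,165,190)&(Z>.1))
rep("mill",box(248,278,235,260)&(Z>.1))
rep("bottle",box(240,262,196,220)&(Z>.1))
rep("plates",box(250,305,135,190)&(Z>.03))
m=box(366,485,155,275)&(Z>.165)
rep("lid",m)
P=W[m][:,:2].astype(np.float32)
print(cv2.minAreaRect(P))
m2=box(335,372,165,190)&(Z>.1); c=W[m2]; q=c-c.mean(0); print(np.linalg.svd(q)[2][0], c[np.argmin(c[:,2])],c[np.argmax(c[:,2])])
E
```

```text
jartop 190 [0.4689 0.4073 0.1012] [0.445 0.385 0.094] [0.493 0.433 0.107]
handle 189 [ 0.6708 -0.0259  0.2074] [ 0.651 -0.094  0.102] [0.694 0.023 0.237]
mill 203 [0.4482 0.2495 0.1247] [0.426 0.228 0.1  ] [0.474 0.275 0.143]
bottle 120 [0.5756 0.2953 0.1454] [0.56  0.281 0.1  ] [0.596 0.314 0.157]
plates 1865 [0.7555 0.233  0.0449] [0.676 0.152 0.03 ] [0.835 0.31  0.068]
lid 7623 [ 0.5742 -0.2443  0.1882] [ 0.405 -0.402  0.165] [ 0.764 -0.064  0.197]
((0.5844020843505859, -0.23670801520347595), (0.3156551718711853, 0.2584361433982849), 20.35219383239746)
[-0.25635096  0.79997976  0.54250951] [ 0.67775045 -0.09386025  0.10168905] [0.66005026 0.01482239 0.23706351]
```

View pics/top0_330.png

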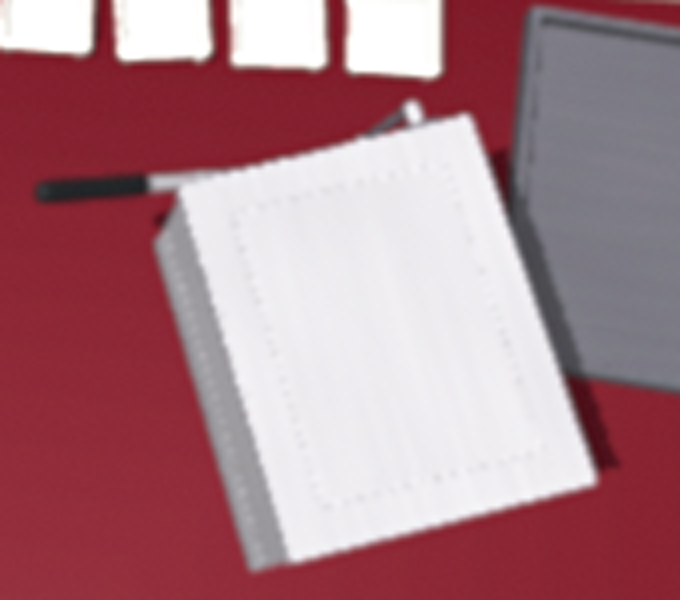

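View pics/top0_180.png

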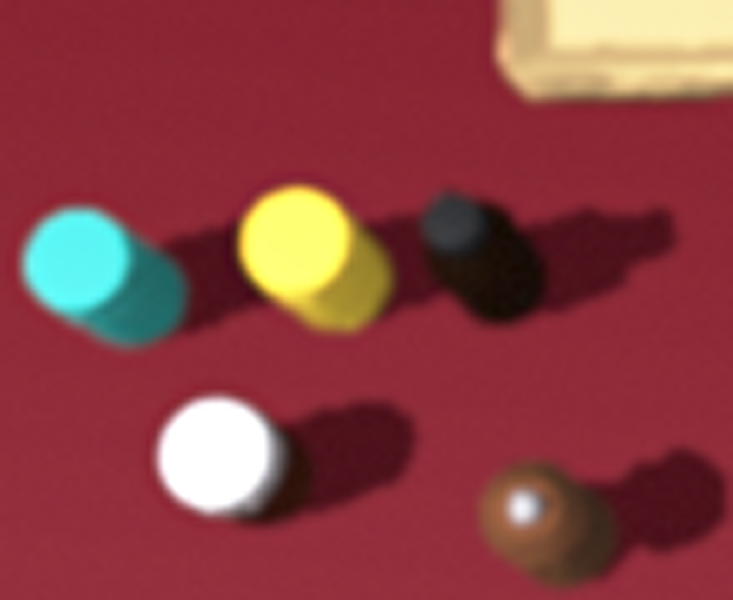

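View pics/side0_200.png

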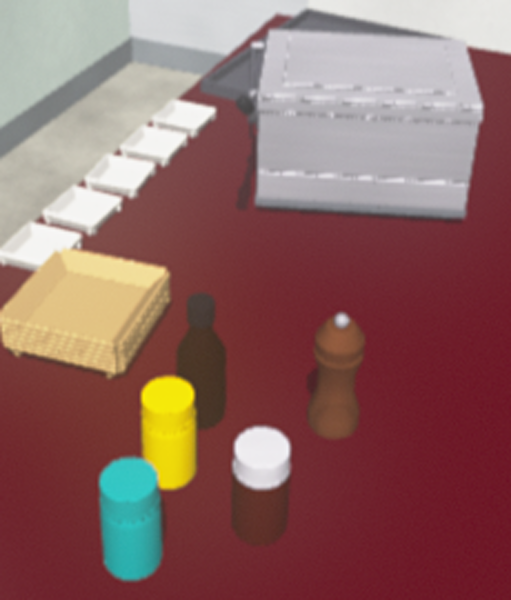

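```bash
cat >> h.py <<'E'
def ray(n,px,z):
    K,T=w2c(n); px=np.atleast_2d(px).astype(float)
    d=np.stack([(px[:,0]-K[0,2])/K[0,0],-(px[:,1]-K[1,2])/K[1,1],-np.ones(len(px))],-1)@T[:3,:3]
    c=-T[:3,:3].T@T[:3,3]
    return c+d*((z-c[2])/d[:,2])[:,None]
E
python3 - <<'E'
from h import *
C=ray("top",[(375.75,176.75),(447.5,158.75),(479.25,251.25),(402.5,270.75)],0.185)
print(np.round(C,4)); print(np.linalg.norm(np.diff(C,axis=0),axis=1))
FL,BL,BR,FR=C[:,:2]
ex=(BL-FL+BR-FR); yaw=np.arctan2(ex[1],ex[0]); ey=(FL-FR+BL-BR); yaw2=np.arctan2(ey[1],ey[0])-np.pi/2
print(np.degrees([yaw,yaw2]),C.mean(0))
# handle ends
print(ray("top",[(330+40/4,130+190/4)],0.2227),ray("top",[(330+145/4,130+184/4)],0.1775))
yaw=(yaw+yaw2)/2;ex=np.array([np.cos(yaw),np.sin(yaw)]);ey=np.array([-ex[1],ex[0]])
o=C.mean(0)[:2]
piv=o-.020*ex+(.145+.012)*ey
print("piv",piv)
for th in(30,-15):
    a=np.radians(th);print("grip",th,piv-.19*np.cos(a)*ex,.105+.19*np.sin(a),proj("top",np.r_[piv-.19*np.cos(a)*ex,.105+.19*np.sin(a)]))
# lid plane fit residual check at depth; side view front face
W=pts("side",np.load("pics/side0.npy"))
for p in[(365,150),(365,180),(330,190),(400,190)]: 
    w=W[p[1],p[0]]; q=w[:2]-o; print(np.round(w,3),"box",np.round([q@ex,q@ey],3))
E
```

```text
[[ 0.6811 -0.094   0.185 ]
 [ 0.7553 -0.3145  0.185 ]
 [ 0.4744 -0.4061  0.185 ]
 [ 0.402  -0.1821  0.185 ]]
[0.2326586  0.29537978 0.23544795]
[-71.73886948 -72.210497  ] [ 0.57819231 -0.24917193  0.185     ]
[[0.65957379 0.01695001 0.2227    ]] [[ 0.68374269 -0.06555288  0.1775    ]]
piv [ 0.72129799 -0.18157189]
grip 30 [ 0.6703817  -0.02510294] 0.19999999999999998 [[353.63500254 177.16480159]]
grip -15 [ 0.66450824 -0.00705346] 0.055824381430521056 [[344.45875359 190.59785739]]
[ 0.555 -0.167  0.187] box [-0.085  0.003]
[ 0.54  -0.143  0.102] box [-0.113 -0.004]
[ 0.637 -0.109  0.061] box [-0.115  0.099]
[ 0.437 -0.174  0.077] box [-0.116 -0.111]
```

```bash
python3 -m inch '[{"dz":0.04},{"dz":0.08},{"dx":0.015,"dy":-0.038,"dz":0.1},{"dx":0.03,"dy":-0.076,"dz":0.1},{"dx":0.045,"dy":-0.114,"dz":0.1},{"dx":0.06,"dy":-0.15,"dz":0.1},{"dx":0.075,"dy":-0.19,"dz":0.1},{"dx":0.09,"dy":-0.23,"dz":0.1},{"dx":0.105,"dy":-0.265,"dz":0.1},{"dx":0.12,"dy":-0.3,"dz":0.1},{"dx":0.12,"dy":-0.3,"dz":0.1},{"dx":0.12,"dy":-0.3,"dz":0.1}]'; cat >>h.py <<'E'
def st():
    from scipy.spatial.transform import Rotation as R
    s=arm.read_state(); q=s['tcp_rot']; r=R.from_quat(np.r_[q[1:],q[0]]).as_matrix()
    print('t',round(s['t'],2),'p',np.round(s['tool_pos'],4),'q',np.round(s['qpos'],3),'F',np.round(s['force'],1),'gap',round(float(s['finger_gap']),4))
    print('tx',np.round(r[:,0],3),'ty',np.round(r[:,1],3),'tz',np.round(r[:,2],3),'tilt',round(float(np.degrees(np.arccos(-r[2,2]))),1))
E
python3 -c "from h import *;st()"
```

```text
t 0.1 p [ 0.2556 -0.6242  0.2298] q [ 1.074  0.478  0.022  1.556 -0.011  1.109 -0.083] F [0.7 0.3 0.2] gap 0.0876
tx [ 0.379 -0.925 -0.002] ty [-0.925 -0.379  0.   ] tz [-0.001  0.001 -1.   ] tilt 0.1$[0]: bad value
```

```bash
python3 -m inch '[{"dx":0,"dy":0,"dz":0.04,"spin":0,"grip":0},{"dx":0,"dy":0,"dz":0.08,"spin":0,"grip":0},{"dx":0.015,"dy":-0.038,"dz":0.1,"spin":0,"grip":0},{"dx":0.03,"dy":-0.076,"dz":0.1,"spin":0,"grip":0},{"dx":0.045,"dy":-0.114,"dz":0.1,"spin":0,"grip":0},{"dx":0.06,"dy":-0.15,"dz":0.1,"spin":0,"grip":0},{"dx":0.075,"dy":-0.19,"dz":0.1,"spin":0,"grip":0},{"dx":0.09,"dy":-0.23,"dz":0.1,"spin":0,"grip":0},{"dx":0.105,"dy":-0.265,"dz":0.1,"spin":0,"grip":0},{"dx":0.12,"dy":-0.3,"dz":0.1,"spin":0,"grip":0},{"dx":0.12,"dy":-0.3,"dz":0.1,"spin":0,"grip":0},{"dx":0.12,"dy":-0.3,"dz":0.1,"spin":0,"grip":0}]'; 
python3 -c "from h import *;st()"
```

```text
t: 1.1
tool_pos: [0.3188, -0.8763, 0.322]
tcp_rot: [-0.016, 0.812, -0.584, -0.002]
force: [-1.3, -0.3, -0.4]
finger_gap: 0.0876
t 1.1 p [ 0.3188 -0.8763  0.322 ] q [ 1.066  1.119  0.782  0.305 -0.731  1.821  0.032] F [-1.3 -0.3 -0.4] gap 0.0876
tx [ 0.318 -0.948 -0.023] ty [-0.948 -0.317 -0.023] tz [ 0.015  0.029 -0.999] tilt 1.9
```

```bash
python3 -m inch '[{"dx":0.015,"dy":-0.038,"dz":0,"spin":0,"grip":0},{"dx":0.03,"dy":-0.076,"dz":0,"spin":0,"grip":0},{"dx":0.045,"dy":-0.114,"dz":0,"spin":0,"grip":0},{"dx":0.06,"dy":-0.15,"dz":0,"spin":0,"grip":0},{"dx":0.075,"dy":-0.19,"dz":0,"spin":0,"grip":0},{"dx":0.09,"dy":-0.23,"dz":0,"spin":0,"grip":0}]'; 
python3 -c "from h import *;st()"
```

```text
t: 1.6
tool_pos: [0.3197, -0.8775, 0.3237]
tcp_rot: [-0.018, 0.812, -0.584, -0.006]
force: [-0.0, -0.7, -0.5]
finger_gap: 0.0877
t 1.6 p [ 0.3197 -0.8775  0.3237] q [ 1.073  1.214  1.428  0.242 -1.367  1.915  0.07 ] F [-0.  -0.7 -0.5] gap 0.0877
tx [ 0.318 -0.948 -0.03 ] ty [-0.948 -0.317 -0.023] tz [ 0.012  0.036 -0.999] tilt 2.2
```

```bash
cat > fk.py <<'E'
import numpy as np, itertools
from scipy.spatial.transform import Rotation as R
from scipy.optimize import least_squares
S=[([1.074,0.478,0.022,1.556,-0.011,1.109,-0.083],[.2556,-.6242,.2298],[-0.0,0.83,-0.557,-0.001]),
([1.066,1.119,.782,.305,-.731,1.821,.032],[.3188,-.8763,.322],[-0.016,0.812,-0.584,-0.002]),
([1.073,1.214,1.428,.242,-1.367,1.915,.07],[.3197,-.8775,.3237],[-0.018,0.812,-0.584,-0.006])]
def rot(ax,a): return R.from_rotvec(np.array(ax)*a).as_matrix()
Z=[0,0,1];Y=[0,1,0]
def fk(q,sg,p):
    q=np.array(q)*sg; h,d3,d5,d7,a3,a4,y0,y7,a1,a6=p
    T=rot(Z,y0+q[0]); x=np.array([0,0,h])+T@[a1,0,0]
    T=T@rot(Y,q[1])@rot(Z,q[2]); x=x+T@[a3,0,d3]
    T=T@rot(Y,q[3])@rot(Z,q[4]); x=x+T@[a4,0,d5]
    T=T@rot(Y,q[5]); x=x+T@[a6,0,0]; T=T@rot(Z,q[6]+y7); x=x+T@[0,0,d7]
    return x,T
if __name__=="__main__":
    res=[]
    for sg in itertools.product([1,-1],repeat=4):
        sgn=np.array([sg[0],1,sg[1],1,sg[2],1,sg[3]])
        def f(p):
            r=[]
            for q,x,o in S:
                X,T=fk(q,sgn,p); r+=list((X-x)*3); M=R.from_quat([o[1],o[2],o[3],o[0]]).as_matrix(); r+=list((R.from_matrix(T.T@M)).as_rotvec())
            r+=list(np.array([p[4],p[5],p[8],p[9]])*1e-3)
            return r
        for y0 in(0,-1.57,1.57,3.1):
          for y7 in(0,-1.57,1.57,3.1):
            s=least_squares(f,[.35,.4,.4,.25,0,0,y0,y7,0,0]); res.append((s.cost,sg,np.round(s.x,4)))
    res.sort(key=lambda a:a[0])
    for r in res[:5]: print(r)
E
python3 fk.py
```

```text
(np.float64(2.146213400212466e-05), (-1, -1, -1, -1), array([-4.6103,  1.0793,  0.785 , -3.8354,  0.0637, -0.4747, -0.1199,
        3.0215,  0.4602,  1.2581]))
(np.float64(2.146213400212479e-05), (-1, -1, -1, -1), array([-4.6103,  1.0793,  0.785 , -3.8354,  0.0637, -0.4747, -0.1199,
       -3.2617,  0.4602,  1.2581]))
(np.float64(2.146213400212481e-05), (-1, -1, -1, -1), array([-4.6103,  1.0793,  0.785 , -3.8354,  0.0637, -0.4747, -0.1199,
        3.0215,  0.4602,  1.2581]))
(np.float64(2.146213400212559e-05), (-1, -1, -1, -1), array([-4.6103,  1.0793,  0.785 , -3.8354,  0.0637, -0.4747, -0.1199,
       -3.2617,  0.4602,  1.2581]))
(np.float64(2.1462134002125628e-05), (-1, -1, -1, -1), array([-4.6103,  1.0793,  0.785 , -3.8354,  0.0637, -0.4747, -0.1199,
        3.0215,  0.4602,  1.2581]))
```

```bash
cat >>h.py <<'E'
_st=st
def st():
    import json
    _st(); s=arm.read_state(); open('log.jsonl','a').write(json.dumps([np.array(s[k]).tolist() for k in('qpos','tool_pos','tcp_rot')])+'\n')
E
python3 -c "from h import *;st()" >/dev/null
python3 -m inch '[{"dx":0.0155,"dy":0.038,"dz":0,"spin":0.075,"grip":0},{"dx":0.031,"dy":0.076,"dz":0,"spin":0.15,"grip":0},{"dx":0.0465,"dy":0.114,"dz":0,"spin":0.225,"grip":0},{"dx":0.062,"dy":0.152,"dz":0,"spin":0.3,"grip":0},{"dx":0.0775,"dy":0.19,"dz":0,"spin":0.375,"grip":0},{"dx":0.093,"dy":0.228,"dz":0,"spin":0.45,"grip":0}]'; 
python3 -c "from h import *;st()"
```

```text
t: 2.1
tool_pos: [0.4063, -0.6698, 0.3212]
tcp_rot: [-0.02, 0.923, -0.385, -0.009]
force: [2.1, -0.4, 0.5]
finger_gap: 0.0878
t 2.1 p [ 0.4063 -0.6698  0.3212] q [ 0.422  1.017  1.416  1.128 -1.008  1.721  0.747] F [ 2.1 -0.4  0.5] gap 0.0878
tx [ 0.704 -0.709 -0.031] ty [-0.71  -0.703 -0.03 ] tz [-0.     0.043 -0.999] tilt 2.5
```

```bash
python3 -m inch '[{"dx":0.0155,"dy":0.038,"dz":0,"spin":0.075,"grip":0},{"dx":0.031,"dy":0.076,"dz":0,"spin":0.15,"grip":0},{"dx":0.0465,"dy":0.114,"dz":0,"spin":0.225,"grip":0},{"dx":0.062,"dy":0.152,"dz":0,"spin":0.3,"grip":0},{"dx":0.0775,"dy":0.19,"dz":0,"spin":0.375,"grip":0},{"dx":0.093,"dy":0.228,"dz":0,"spin":0.45,"grip":0},{"dx":0.1085,"dy":0.266,"dz":0,"spin":0.525,"grip":0},{"dx":0.124,"dy":0.304,"dz":0,"spin":0.6,"grip":0}]'; 
python3 -c "
from h import *;st();p,d=arm.get_image('side');cv2.imwrite('pics/s1.png',p[:,:,::-1])"
```

```text
t: 2.77
tool_pos: [0.5328, -0.3612, 0.3194]
tcp_rot: [-0.02, 0.996, -0.09, -0.014]
force: [0.6, -0.3, -0.3]
finger_gap: 0.0878
t 2.77 p [ 0.5328 -0.3612  0.3194] q [-0.263  0.8    1.423  1.542 -0.786  1.533  1.003] F [ 0.6 -0.3 -0.3] gap 0.0878
tx [ 0.983 -0.179 -0.031] ty [-0.181 -0.983 -0.037] tz [-0.024  0.042 -0.999] tilt 2.8
```

View pics/s1.png

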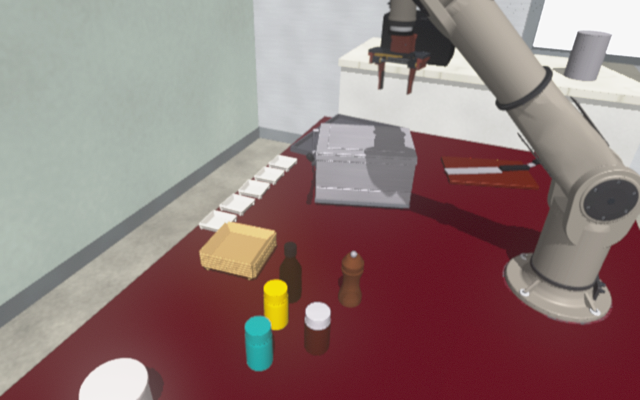

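```bash
python3 -m inch '[{"dx":0.015,"dy":0.038,"dz":0,"spin":0.06,"grip":0},{"dx":0.03,"dy":0.076,"dz":0,"spin":0.12,"grip":0},{"dx":0.045,"dy":0.114,"dz":0,"spin":0.18,"grip":0},{"dx":0.06,"dy":0.152,"dz":0,"spin":0.24,"grip":0},{"dx":0.075,"dy":0.19,"dz":0,"spin":0.3,"grip":0},{"dx":0.09,"dy":0.228,"dz":0,"spin":0.36,"grip":0},{"dx":0.105,"dy":0.266,"dz":0,"spin":0.42,"grip":0},{"dx":0.12,"dy":0.304,"dz":0,"spin":0.49,"grip":0},{"dx":0.135,"dy":0.344,"dz":-0.02,"spin":0.49,"grip":0},{"dx":0.135,"dy":0.344,"dz":-0.05,"spin":0.49,"grip":0}]'; 
python3 -c "
from h import *;st()"
```

```text
t: 3.65
tool_pos: [0.6786, 0.0009, 0.27]
tcp_rot: [-0.02, 0.985, 0.169, -0.016]
force: [0.7, 1.2, -0.6]
finger_gap: 0.088
t 3.65 p [0.6786 0.0009 0.27  ] q [-0.786  0.857  1.333  1.518 -0.845  1.478  0.928] F [ 0.7  1.2 -0.6] gap 0.088
tx [ 0.942  0.334 -0.024] ty [ 0.332 -0.942 -0.046] tz [-0.038  0.035 -0.999] tilt 3.0
```

```bash
python3 -m inch '[{"dx":-0.011,"dy":-0.018,"dz":0,"spin":-0.02,"grip":0},{"dx":-0.011,"dy":-0.018,"dz":-0.03,"spin":-0.02,"grip":0},{"dx":-0.011,"dy":-0.018,"dz":-0.055,"spin":-0.02,"grip":0},{"dx":-0.011,"dy":-0.018,"dz":-0.077,"spin":-0.02,"grip":0},{"dx":-0.011,"dy":-0.018,"dz":-0.077,"spin":-0.02,"grip":0}]'; 
python3 -c "
from h import *;st();p,d=arm.get_image('top');cv2.imwrite('pics/t2.png',cv2.resize(p[130:290,300:500,::-1],None,fx=4,fy=4))"
```

```text
t: 4.07
tool_pos: [0.6651, -0.0142, 0.1873]
tcp_rot: [-0.024, 0.987, 0.16, -0.019]
force: [-1.4, -0.4, -0.9]
finger_gap: 0.088
t 4.07 p [ 0.6651 -0.0142  0.1873] q [-0.764  0.912  1.271  1.633 -0.907  1.358  0.992] F [-1.4 -0.4 -0.9] gap 0.088
tx [ 0.948  0.316 -0.03 ] ty [ 0.314 -0.948 -0.053] tz [-0.045  0.041 -0.998] tilt 3.5
```

View pics/t2.png

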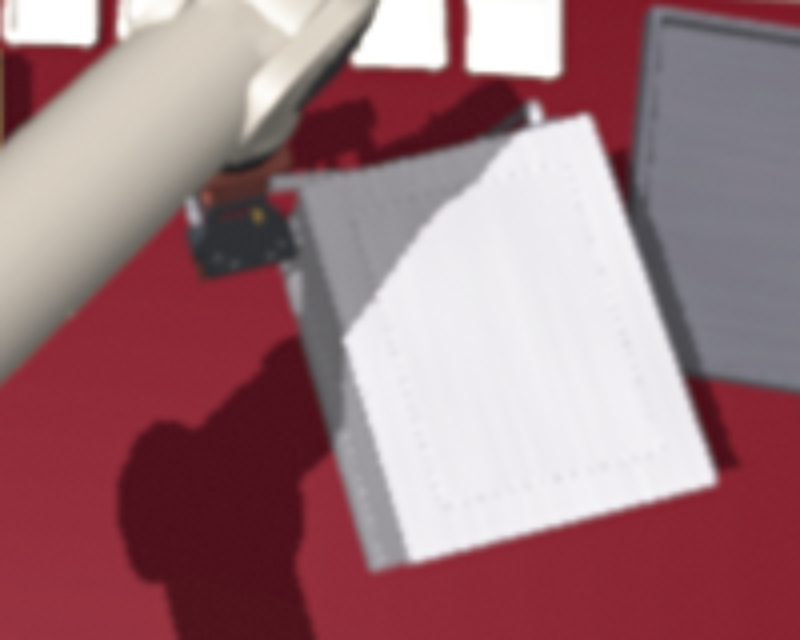

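```bash
python3 -m inch '[{"dx":0,"dy":0,"dz":0.007,"spin":0,"grip":255},{"dx":0,"dy":0,"dz":0.007,"spin":0,"grip":255},{"dx":0,"dy":0,"dz":0.007,"spin":0,"grip":255},{"dx":0,"dy":0,"dz":0.007,"spin":0,"grip":255},{"dx":0,"dy":0,"dz":0.007,"spin":0,"grip":255},{"dx":0,"dy":0,"dz":0.007,"spin":0,"grip":255}]' 25
python3 -c "
from h import *;st()"
```

```text
t: 4.62
tool_pos: [0.6663, -0.0151, 0.1976]
tcp_rot: [-0.023, 0.987, 0.16, -0.017]
force: [-0.4, 0.6, -0.1]
finger_gap: 0.051
t 4.62 p [ 0.6663 -0.0151  0.1976] q [-0.767  0.905  1.283  1.624 -0.901  1.37   0.988] F [-0.4  0.6 -0.1] gap 0.051
tx [ 0.948  0.316 -0.027] ty [ 0.314 -0.948 -0.051] tz [-0.042  0.04  -0.998] tilt 3.3
```

Fingers move ~70 mm/s; let them finish closing.

```bash
python3 -m inch '[{"dx":0,"dy":0,"dz":0,"spin":0,"grip":255},{"dx":0,"dy":0,"dz":0,"spin":0,"grip":255},{"dx":0,"dy":0,"dz":0,"spin":0,"grip":255},{"dx":0,"dy":0,"dz":0,"spin":0,"grip":255},{"dx":0,"dy":0,"dz":0,"spin":0,"grip":255},{"dx":0,"dy":0,"dz":0,"spin":0,"grip":255}]' 25
python3 -c "
from h import *;st()
s=arm.read_state();p=np.array(s['tool_pos']);piv=np.array([.7213,-.1816]);ex=np.array([.309,-.951])
r=-(p[:2]-piv)@ex; g=p[2]+.011; R=np.hypot(r,g-.105);a0=np.arctan2(g-.105,r);print(R,np.degrees(a0))
for k in range(1,13):
  a=a0-np.radians(46.5)*k/12; d=(R*np.cos(a)-r); print(k,np.round(-d*ex,4),round(R*np.sin(a)+.105-g,4))"
```

```text
t: 5.12
tool_pos: [0.6674, -0.0147, 0.1975]
tcp_rot: [-0.023, 0.987, 0.16, -0.016]
force: [4.3, -1.5, -1.7]
finger_gap: 0.0171
t 5.12 p [ 0.6674 -0.0147  0.1975] q [-0.767  0.906  1.283  1.623 -0.902  1.369  0.988] F [ 4.3 -1.5 -1.7] gap 0.0171
tx [ 0.948  0.317 -0.025] ty [ 0.315 -0.948 -0.05 ] tz [-0.039  0.04  -0.998] tilt 3.2
0.2036748902030479 30.550368857609993
1 [-0.002   0.0063] -0.0121
2 [-0.0038  0.0118] -0.0246
3 [-0.0053  0.0164] -0.0375
4 [-0.0066  0.0202] -0.0506
5 [-0.0075  0.0232] -0.0641
6 [-0.0082  0.0253] -0.0776
7 [-0.0086  0.0265] -0.0914
8 [-0.0087  0.0269] -0.1051
9 [-0.0086  0.0263] -0.1189
10 [-0.0081  0.0249] -0.1326
11 [-0.0073  0.0226] -0.1461
12 [-0.0063  0.0194] -0.1595
```

```bash
python3 -m inch '[{"dx":-0.002,"dy":0.006,"dz":-0.012,"spin":0,"grip":255},{"dx":-0.004,"dy":0.012,"dz":-0.025,"spin":0,"grip":255},{"dx":-0.005,"dy":0.016,"dz":-0.037,"spin":0,"grip":255},{"dx":-0.0065,"dy":0.02,"dz":-0.05,"spin":0,"grip":255},{"dx":-0.0075,"dy":0.023,"dz":-0.064,"spin":0,"grip":255},{"dx":-0.008,"dy":0.025,"dz":-0.078,"spin":0,"grip":255}]' 25
python3 -c "
from h import *;st()"
```

```text
t: 5.62
tool_pos: [0.6591, 0.0104, 0.1199]
tcp_rot: [-0.023, 0.987, 0.16, -0.016]
force: [-1.6, 1.2, 4.5]
finger_gap: 0.0175
t 5.62 p [0.6591 0.0104 0.1199] q [-0.793  0.972  1.216  1.705 -0.985  1.259  1.012] F [-1.6  1.2  4.5] gap 0.0175
tx [ 0.948  0.317 -0.025] ty [ 0.315 -0.948 -0.05 ] tz [-0.039  0.04  -0.998] tilt 3.2
```

```bash
python3 -m inch '[{"dx":0,"dy":0.001,"dz":-0.014,"spin":0,"grip":255},{"dx":-0.0005,"dy":0.0015,"dz":-0.0275,"spin":0,"grip":255},{"dx":0,"dy":0.001,"dz":-0.041,"spin":0,"grip":255},{"dx":0,"dy":0,"dz":-0.055,"spin":0,"grip":255},{"dx":0.001,"dy":-0.003,"dz":-0.0685,"spin":0,"grip":255},{"dx":0.002,"dy":-0.006,"dz":-0.083,"spin":0,"grip":255},{"dx":0.002,"dy":-0.006,"dz":-0.083,"spin":0,"grip":255},{"dx":0.002,"dy":-0.006,"dz":-0.083,"spin":0,"grip":255}]' 25
python3 -c "
from h import *;st();p,d=arm.get_image('side');cv2.imwrite('pics/s3.png',p[:,:,::-1])"
```

```text
t: 6.28
tool_pos: [0.661, 0.0042, 0.0355]
tcp_rot: [-0.023, 0.987, 0.16, -0.017]
force: [-0.2, 2.2, -1.6]
finger_gap: 0.0173
t 6.28 p [0.661  0.0042 0.0355] q [-0.745  1.058  1.121  1.737 -1.08   1.156  1.073] F [-0.2  2.2 -1.6] gap 0.0173
tx [ 0.948  0.316 -0.026] ty [ 0.315 -0.948 -0.051] tz [-0.04   0.04  -0.998] tilt 3.3
```

View pics/s3.png

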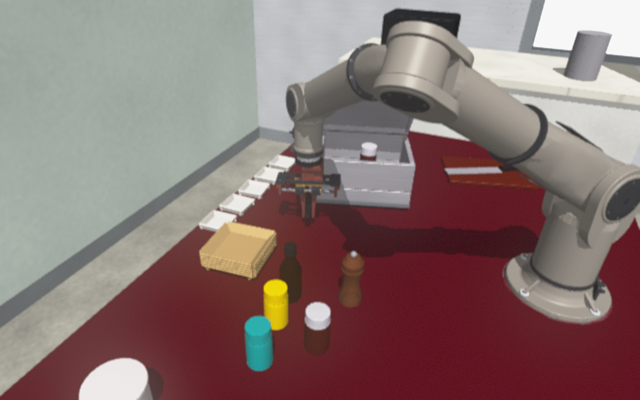

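```bash
python3 -m inch '[{"dx":0,"dy":0,"dz":0,"spin":0,"grip":100},{"dx":0,"dy":0,"dz":0,"spin":0,"grip":0},{"dx":0,"dy":0,"dz":0,"spin":0,"grip":0},{"dx":0,"dy":0,"dz":0,"spin":0,"grip":0},{"dx":0,"dy":0,"dz":0,"spin":0,"grip":0},{"dx":0,"dy":0,"dz":0,"spin":0,"grip":0},{"dx":0,"dy":0,"dz":0.03,"spin":0,"grip":0},{"dx":0,"dy":0,"dz":0.07,"spin":0,"grip":0},{"dx":-0.01,"dy":0.03,"dz":0.1,"spin":0,"grip":0},{"dx":-0.02,"dy":0.06,"dz":0.13,"spin":0,"grip":0},{"dx":-0.03,"dy":0.09,"dz":0.16,"spin":0,"grip":0},{"dx":-0.03,"dy":0.1,"dz":0.19,"spin":0,"grip":0},{"dx":-0.03,"dy":0.11,"dz":0.2,"spin":0,"grip":0}]' 25
python3 -c "
from h import *;st();p,d=arm.get_image('side');cv2.imwrite('pics/s4.png',p[:,:,::-1])
p,d=arm.get_image('top');cv2.imwrite('pics/t4.png',p[:,:,::-1]);np.save('pics/t4.npy',d)"
```

```text
t: 7.42
tool_pos: [0.6321, 0.1163, 0.2405]
tcp_rot: [-0.023, 0.987, 0.161, -0.014]
force: [1.3, -0.5, 0.4]
finger_gap: 0.0878
t 7.42 p [0.6321 0.1163 0.2405] q [-1.027  0.852  1.363  1.656 -0.874  1.409  0.798] F [ 1.3 -0.5  0.4] gap 0.0878
tx [ 0.948  0.319 -0.02 ] ty [ 0.318 -0.947 -0.05 ] tz [-0.035  0.041 -0.999] tilt 3.1
```

View pics/s4.png

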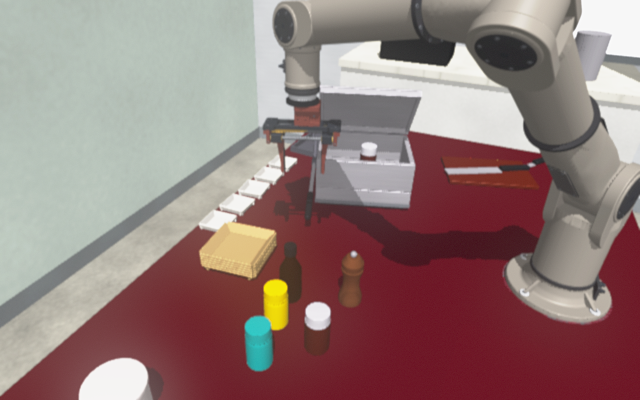

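View pics/t4.png

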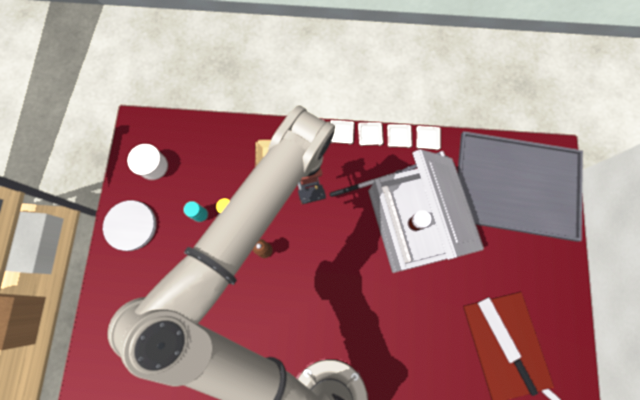

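```bash
python3 - <<'E'
from h import *
o=np.array([.5782,-.2492]);ex=np.array([.309,-.951]);ey=np.array([.951,.309])
im=cv2.imread('pics/t4.png');cv2.imwrite('pics/t4b.png',cv2.resize(im[145:280,360:490],None,fx=4.4,fy=4.4,interpolation=cv2.INTER_CUBIC))
W=pts('top',np.load('pics/t4.npy'))
v,u=np.mgrid[:400,:640]
m=(u>408)&(u<436)&(v>205)&(v<232)&(W[...,2]>.155)&(W[...,2]<.178)
c=np.median(W[m],0);q=c[:2]-o;print(m.sum(),c,q@ex,q@ey)
m=(u>425)&(u<480)&(v>155)&(v<245)&(W[...,2]>.2)
Q=W[m]; b=np.stack([(Q[:,:2]-o)@ex,(Q[:,:2]-o)@ey,Q[:,2]],1)
i=np.argsort(-b[:,2])[:12]; print(np.round(b[i],3)); 
E
cat > fit.py <<'E'
from fk import *; import json
S=[tuple(json.loads(l)) for l in open('log.jsonl')]; S.append(([1.074,.4775,.022,1.5555,-.011,1.109,-.083],[.2557,-.6242,.2298],[0,.83,-.557,-.001]))
sg=np.array([-1,1,-1,1,-1,1,-1])
def f(p):
    r=[]
    for q,x,o in S:
        X,T=fk(q,sg,p); r+=list((X-np.array(x))*3); M=R.from_quat([o[1],o[2],o[3],o[0]]).as_matrix(); r+=list(R.from_matrix(T.T@M).as_rotvec())
    return r+list(np.array([p[4],p[5],p[8],p[9]])*1e-3)
s=least_squares(f,[.35,.45,.4,.25,0,0,-.12,3.02,0,0]);np.save('fk.npy',s.x);print(len(S),np.round(s.x,4),s.cost,np.abs(s.fun).max())
E
python3 fit.py
```

```text
211 [ 0.56432405 -0.2402446   0.16961825] -0.012804252921181003 -0.010428811567499113
[[-0.018 -0.076  0.358]
 [-0.017 -0.082  0.358]
 [-0.02   0.049  0.358]
 [-0.018  0.099  0.358]
 [-0.02   0.032  0.358]
 [-0.019  0.035  0.357]
 [-0.019 -0.112  0.357]
 [-0.017  0.065  0.356]
 [-0.017 -0.06   0.356]
 [-0.018 -0.086  0.356]
 [-0.018  0.013  0.356]
 [-0.02  -0.067  0.356]]
11 [-0.0935  0.5236  0.492  -0.0491 -0.0199 -0.0371 -0.0686  3.0731  0.0277
  0.025 ] 0.005606464739490172 0.05533669925186335
```

View pics/t4b.png

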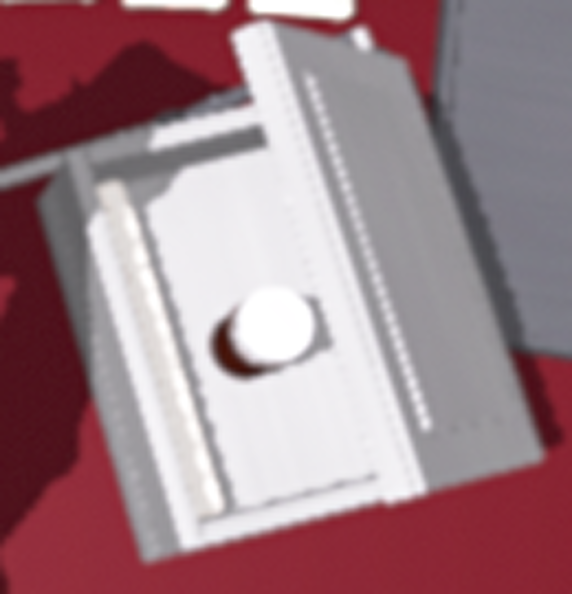

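```bash
cat log.jsonl | python3 -c "
import sys,json,numpy as np
for l in sys.stdin: print([np.round(a,3).tolist() for a in json.loads(l)])"
cat > fit2.py <<'E'
from fk import *; import json
S=[tuple(json.loads(l)) for l in open('log.jsonl')]; S.append(([1.074,.4775,.022,1.5555,-.011,1.109,-.083],[.2557,-.6242,.2298],[0,.83,-.557,-.001]))
sg=np.array([-1,1,-1,1,-1,1,-1])
def f(p):
    r=[]
    for q,x,o in S:
        X,T=fk(np.array(q)+np.r_[0,p[10:15],0],sg,p[:10]); r+=list((X-np.array(x))*3); M=R.from_quat([o[1],o[2],o[3],o[0]]).as_matrix(); r+=list(R.from_matrix(T.T@M).as_rotvec())
    return r+list(np.array([p[4],p[5],p[8],p[9],*p[10:15]])*1e-3)
best=None
for h in(.3,.5):
  s=least_squares(f,[h,.45,.4,.25,0,0,-.12,3.02,0,0]+[0]*5)
  print(len(S),np.round(s.x,4),s.cost,np.abs(s.fun).max()); print(np.round(s.fun[:66].reshape(-1,6),3))
E
python3 fit2.py
```

```text
[[1.073, 1.214, 1.428, 0.242, -1.367, 1.915, 0.07], [0.32, -0.878, 0.324], [-0.018, 0.812, -0.584, -0.006]]
[[0.422, 1.017, 1.416, 1.128, -1.008, 1.721, 0.747], [0.406, -0.67, 0.321], [-0.02, 0.923, -0.385, -0.009]]
[[-0.263, 0.8, 1.423, 1.542, -0.786, 1.533, 1.003], [0.533, -0.361, 0.319], [-0.02, 0.996, -0.09, -0.014]]
[[-0.786, 0.857, 1.333, 1.518, -0.845, 1.478, 0.928], [0.679, 0.001, 0.27], [-0.02, 0.985, 0.169, -0.016]]
[[-0.764, 0.912, 1.271, 1.633, -0.907, 1.358, 0.992], [0.665, -0.014, 0.187], [-0.024, 0.987, 0.16, -0.019]]
[[-0.767, 0.905, 1.283, 1.624, -0.901, 1.37, 0.988], [0.666, -0.015, 0.198], [-0.023, 0.987, 0.16, -0.017]]
[[-0.767, 0.906, 1.283, 1.623, -0.902, 1.369, 0.988], [0.667, -0.015, 0.198], [-0.023, 0.987, 0.16, -0.016]]
[[-0.793, 0.972, 1.216, 1.705, -0.985, 1.259, 1.012], [0.659, 0.01, 0.12], [-0.023, 0.987, 0.16, -0.016]]
[[-0.745, 1.058, 1.121, 1.737, -1.08, 1.156, 1.073], [0.661, 0.004, 0.035], [-0.023, 0.987, 0.16, -0.017]]
[[-1.027, 0.852, 1.363, 1.656, -0.874, 1.409, 0.798], [0.632, 0.116, 0.241], [-0.023, 0.987, 0.161, -0.014]]
11 [ 2.1500e-02  5.139
[... 726 characters left out ...]
e-01  4.9370e-01  4.5700e-02 -9.0000e-03 -1.0800e-02
 -6.3300e-02  3.0853e+00  2.7100e-02  2.5400e-02  1.6000e-03  2.0800e-02
 -2.7300e-02  4.0000e-04  3.0100e-02] 0.003493603726548818 0.03749643195061808
[[-0.019 -0.023 -0.     0.024  0.024  0.01 ]
 [ 0.002  0.003  0.012  0.007  0.008  0.004]
 [ 0.009  0.02   0.004  0.003 -0.002 -0.002]
 [-0.006  0.004  0.002  0.003 -0.002 -0.   ]
 [-0.    -0.003 -0.005  0.    -0.006  0.001]
 [-0.003 -0.002 -0.004  0.001 -0.005  0.001]
 [-0.005 -0.002 -0.004  0.001 -0.005  0.001]
 [-0.008 -0.005 -0.01  -0.002 -0.008  0.003]
 [-0.009 -0.007 -0.014 -0.004 -0.01   0.005]
 [-0.016 -0.007 -0.004  0.001 -0.006  0.   ]
 [ 0.037 -0.01   0.023  0.009  0.003 -0.024]]
```

```bash
cat > fit3.py <<'E'
from fk import *; import json
S=[tuple(json.loads(l)) for l in open('log.jsonl')]; S.append(([1.074,.4775,.022,1.5555,-.011,1.109,-.083],[.2557,-.6242,.2298],[0,.83,-.557,-.001]))
M=[R.from_quat([o[1],o[2],o[3],o[0]]) for _,_,o in S]
res=[]
for sg in itertools.product([1,-1],repeat=7):
  if sg[1]<0: continue
  def f(p):
    r=[]
    for (q,_,_),m in zip(S,M):
        t=R.from_euler('z',p[0])
        for i in range(7): t=t*R.from_euler('zyzyzyz'[i],sg[i]*q[i])
        t=t*R.from_rotvec(p[1:4]); r+=list((t.inv()*m).as_rotvec())
    return r
  b=min((least_squares(f,[a,0,0,c]) for a in(0,1.5,3,-1.5) for c in(0,2,-2)),key=lambda s:s.cost)
  res.append((b.cost,sg,np.round(b.x,3)))
res.sort(key=lambda a:a[0])
for r in res[:6]: print(r)
E
python3 fit3.py
```

```text
Still running in the background as job /tmp/bash_jobs.1000/2cb8f6bd3869 (pid 1036). You'll get a notice when it ends.
```

```bash
pkill -f fit3.py; cat > fit3.py <<'E'
from fk import *; import json
S=[tuple(json.loads(l)) for l in open('log.jsonl')]; S.append(([1.074,.4775,.022,1.5555,-.011,1.109,-.083],[.2557,-.6242,.2298],[0,.83,-.557,-.001]))
Q=np.array([s[0] for s in S]); M=R.from_quat(np.array([[o[1],o[2],o[3],o[0]] for _,_,o in S]))
res=[]
for sg in itertools.product([1,-1],repeat=7):
  if sg[1]<0: continue
  C=R.from_euler('z',Q[:,0]*sg[0])
  for i in range(1,7): C=C*R.from_euler('zyzyzyz'[i],sg[i]*Q[:,i])
  f=lambda p:((R.from_euler('z',p[0])*C*R.from_rotvec(p[1:4])).inv()*M).as_rotvec().ravel()
  b=min((least_squares(f,[a,0,0,c],max_nfev=30) for a in(0,2,-2) for c in(0,2,-2)),key=lambda s:s.cost)
  res.append((b.cost,sg,np.round(b.x,3)))
res.sort(key=lambda a:a[0])
for r in res[:6]: print(r)
E
time timeout 300 python3 fit3.py
```

```text
(np.float64(5.622633350982559e-07), (-1, 1, -1, 1, -1, 1, -1), array([-2.200e-02, -2.000e-03,  1.000e-03, -3.163e+00]))
(np.float64(0.4901841690010184), (-1, 1, 1, 1, 1, 1, 1), array([-3.041, -0.   , -0.005,  0.914]))
(np.float64(0.7890519604062297), (-1, 1, 1, -1, 1, -1, 1), array([-0.587, -2.397, -0.734,  2.015]))
(np.float64(0.9131090161228871), (-1, 1, -1, -1, -1, -1, -1), array([-1.662, -1.74 , -0.744,  1.104]))
(np.float64(1.1595118646737996), (-1, 1, -1, 1, -1, -1, 1), array([ 1.028, -2.788,  1.562, -0.466]))
(np.float64(1.607309555211544), (-1, 1, 1, 1, 1, -1, -1), array([ 2.645, -0.526, -3.213, -0.399]))
real	0m27.317s
user	0m27.203s
sys	0m0.172s
```

```bash
cat > kin.py <<'E'
import numpy as np, json
from scipy.spatial.transform import Rotation as R
SG=np.array([-1,1,-1,1,-1,1,-1.]); R0=R.from_rotvec([-.002,.001,-3.163]).as_matrix()
def fr(q):
    T=np.eye(3); c,s=np.cos(-.022),np.sin(-.022); T=np.array([[c,-s,0],[s,c,0],[0,0,1]]); out=[T]
    for i in range(7):
        a=SG[i]*q[i]; c,s=np.cos(a),np.sin(a)
        T=T@(np.array([[c,-s,0],[s,c,0],[0,0,1]]) if i%2==0 else np.array([[c,0,s],[0,1,0],[-s,0,c]])); out.append(T)
    return out
def A(q):
    F=fr(q); # base z, then frames 1..7
    return np.hstack([F[0][:,2:3],F[1][:,:2]]+[F[i] for i in range(2,8)])
def fit(lam=1e-3):
    S=[json.loads(l) for l in open('log.jsonl')]; S.append([[1.0740,.4775,.022,1.5555,-.011,1.109,-.083],[.2557,-.6242,.2298],0])
    M=np.vstack([A(s[0]) for s in S]); b=np.hstack([s[1] for s in S])
    t0=np.zeros(M.shape[1]); t0[0]=.35; t0[5]=0.;t0[8]=.45;t0[14]=.4;t0[20]=.25
    t=t0+np.linalg.solve(M.T@M+lam**2*np.eye(len(t0)),M.T@(b-M@t0)); return t,(M@t-b).reshape(-1,3)
if __name__=="__main__":
    for lam in(1e-1,3e-2,1e-2,3e-3):
        t,r=fit(lam); print(lam,np.abs(r).max(),np.round(t,3))
E
python3 kin.py
```

```text
0.1 0.0014352392549731308 [ 0.306  0.008 -0.01   0.    -0.01   0.038 -0.    -0.015  0.488 -0.008
 -0.015  0.036  0.011  0.003  0.436 -0.     0.003  0.04  -0.002 -0.004
  0.29 ]
0.03 0.0008239977908589546 [ 0.296  0.003 -0.011  0.001 -0.011  0.043 -0.001 -0.016  0.493 -0.005
 -0.016  0.037  0.006  0.004  0.437  0.001  0.004  0.04  -0.001 -0.
  0.29 ]
0.01 0.0007320133337322954 [ 0.277  0.003 -0.012  0.002 -0.012  0.043 -0.001 -0.016  0.493 -0.005
 -0.016  0.037  0.006  0.003  0.437  0.001  0.003  0.03  -0.     0.001
  0.28 ]
0.003 0.0007619664483097255 [ 0.265  0.004 -0.012  0.002 -0.012  0.042 -0.001 -0.016  0.492 -0.006
 -0.016  0.037  0.007  0.003  0.437  0.001  0.003  0.024  0.     0.002
  0.274]
```

```bash
cat >> kin.py <<'E'
TT,_=fit(.03)
def fkin(q): 
    F=fr(q); return A(q)@TT, F[7]@R0
LO=np.array([-2.96,-.34,-1.41,.24,-1.37,.17,-2.96]);HI=np.array([2.96,2.1,1.46,2.44,4.51,1.92,2.96])
from scipy.optimize import least_squares
def err(q,p,Rt,w):
    x,T=fkin(q); return np.r_[x-p,w*R.from_matrix(T@Rt.T).as_rotvec()]
def ik(p,Rt,q0,w=1.,mu=0):
    q0=np.clip(q0,LO+1e-6,HI-1e-6)
    s=least_squares(lambda q:np.r_[err(q,p,Rt,w),mu*(q-q0)],q0,bounds=(LO,HI)); return s.x,s
def J(q):
    x,T=fkin(q); Jm=np.zeros((6,7)); 
    for i in range(7):
        d=q.copy();d[i]+=1e-5; y,U=fkin(d); Jm[:3,i]=(y-x)/1e-5; Jm[3:,i]=R.from_matrix(U@T.T).as_rotvec()/1e-5
    return Jm
def info(q):
    x,T=fkin(q); return np.round(q,3),np.round(x,3),'tz',np.round(T[:,2],3),'tilt',round(float(np.degrees(np.arccos(-T[2,2]))),1)
E
sed -i '/^if __name__/,/print(lam/d' kin.py
python3 - <<'E'
from kin import *
q0=np.array([1.074,.4775,.022,1.5555,-.011,1.109,-.083]); x0,T0=fkin(q0)
print(x0)
p=x0+[.12,-.3,.1]
for w in(.1,.3,1,3):
    q,s=ik(p,T0,q0,w); print(w,*info(q)); 
q1=np.array([1.066,1.119,.782,.305,-.731,1.821,.032]);print(info(q1), err(q1,p,T0,1))
# DLS+clip candidates
def dls(q,p,Rt,w,lam,n,clip):
    for _ in range(n):
        e=-err(q,p,Rt,w); Jm=J(q); Jm[3:]*=w
        q=np.clip(q+Jm.T@np.linalg.solve(Jm@Jm.T+lam**2*np.eye(6),e),LO,HI)
    return q
for w in(.3,1):
  for lam in(.01,.05,.1,.3):
    q=q0.copy()
    rows=[(0,0,.04),(0,0,.08)]+[(.015*k,-.038*k,.1) for k in range(1,9)]+[(.12,-.3,.1)]*2
    for r in rows: q=dls(q,x0+r,T0,w,lam,10,1)
    print(w,lam,*info(q))
E
```

```text
[ 0.2557535  -0.62430949  0.23015224]
0.1 [ 1.029  1.214  1.435  0.24  -1.37   1.733  0.094] [ 0.374 -0.92   0.328] tz [ 0.056 -0.14  -0.988] tilt 8.7
0.3 [ 1.029  1.219  1.441  0.24  -1.37   1.793  0.095] [ 0.367 -0.902  0.321] tz [ 0.032 -0.081 -0.996] tilt 5.0
1 [ 1.03   1.227  1.449  0.24  -1.37   1.861  0.098] [ 0.359 -0.882  0.313] tz [ 0.004 -0.013 -1.   ] tilt 0.8
3 [ 1.03   1.228  1.45   0.24  -1.37   1.873  0.098] [ 0.357 -0.878  0.312] tz [-0.001 -0.001 -1.   ] tilt 0.1
(array([ 1.066,  1.119,  0.782,  0.305, -0.731,  1.821,  0.032]), array([ 0.317, -0.875,  0.325]), 'tz', array([ 0.014,  0.029, -0.999]), 'tilt', 1.9) [-0.05902148  0.04910675 -0.00541311  0.02879567 -0.01437623 -0.06614104]
0.3 0.01 [ 1.306  1.495  0.534  0.24  -0.67   1.92  -0.232] [ 0.17  -0.841  0.   ] tz [ 0.067  0.474 -0.878] tilt 28.6
0.3 0.05 [ 1.129  1.252  0.398  0.24  -0.408  1.92  -0.092] [ 0.302 -0.847  0.201] tz [-0.055  0.247 -0.968] tilt 14.6
0.3 0.1 [ 1.103  1.163  0.191  0.24  -0.18   1.795 -0.056] [ 0.347 -0.878  0.265] tz [-0.019  0.05  -0.999] tilt 3.0
0.3 0.3 [ 1.104  1.108  0.08   0.24  -0.069  1.72  -0.059] [ 0.364 -0.898  0.313] tz [ 0.026 -0.069 -0.997] tilt 4.2
1 0.01 [ 1.13   1.25   0.566  0.24  -0.579  1.919 -0.033] [ 0.295 -0.854  0.214] tz [-0.029  0.232 -0.972] tilt 13.5
1 0.05 [ 1.147  1.287  0.484  0.24  -0.505  1.92  -0.119] [ 0.285 -0.851  0.175] tz [-0.043  0.276 -0.96 ] tilt 16.2
1 0.1 [ 1.109  1.204  0.274  0.24  -0.27   1.905 -0.064] [ 0.324 -0.846  0.235] tz [-0.062  0.19  -0.98 ] tilt 11.5
1 0.3 [ 1.103  1.122  0.096  0.24  -0.088  1.798 -0.058] [ 0.354 -0.875  0.299] tz [-0.008  0.017 -1.   ] tilt 1.1
```

```bash
python3 - <<'E'
from kin import *
q1=np.array([1.066,1.119,.782,.305,-.731,1.821,.032]);x1,T1=fkin(q1)
q2=np.array([1.073,1.214,1.428,.242,-1.367,1.915,.07]);print(*info(q2),err(q2,x1,T1,1))
for sc in (1,.3,.15,.05):
  for w in(.3,1,3):
    q,s=ik(x1+np.array([.09,-.23,0])*sc,T1,q1,w); print(sc,w,*info(q),np.round(R.from_matrix(fkin(q)[1]@T1.T).as_rotvec(),3))
E
```

```text
[ 1.073  1.214  1.428  0.242 -1.367  1.915  0.07 ] [ 0.32  -0.877  0.323] tz [ 0.012  0.037 -0.999] tilt 2.2 [ 0.00312732 -0.00209445 -0.0012949   0.00745064  0.00179886 -0.00011484]
1 0.3 [ 1.072  1.263  1.373  0.24  -1.37   1.467  0.058] [ 0.373 -1.011  0.293] tz [ 0.143 -0.323 -0.936] tilt 20.7 [-0.359 -0.133 -0.009]
1 1 [ 1.072  1.276  1.406  0.24  -1.37   1.777  0.061] [ 0.339 -0.918  0.263] tz [ 0.037 -0.033 -0.999] tilt 2.8 [-0.062 -0.023 -0.002]
1 3 [ 1.072  1.281  1.412  0.24  -1.37   1.831  0.063] [ 0.333 -0.901  0.259] tz [ 0.017  0.022 -1.   ] tilt 1.6 [-0.007 -0.003 -0.   ]
0.3 0.3 [ 1.074  1.224  1.414  0.24  -1.37   1.787  0.065] [ 0.334 -0.917  0.314] tz [ 0.051 -0.072 -0.996] tilt 5.1 [-0.102 -0.037 -0.003]
0.3 1 [ 1.075  1.233  1.423  0.24  -1.37   1.87   0.068] [ 0.325 -0.892  0.305] tz [ 0.02   0.012 -1.   ] tilt 1.4 [-0.017 -0.006 -0.   ]
0.3 3 [ 1.075  1.235  1.425  0.24  -1.37   1.884  0.068] [ 0.324 -0.887  0.303] tz [ 0.015  0.027 -1.   ] tilt 1.8 [-0.002 -0.001 -0.   ]
0.15 0.3 [ 1.075  1.218  1.423  0.24  -1.37   1.853  0.068] [ 0.326 -0.897  0.32 ] tz [ 0.031 -0.017 -0.999] tilt 2.0 [-0.047 -0.017 -0.001]
0.15 1 [ 1.075  1.223  1.427  0.24  -1.37   1.891  0.07 ] [ 0.322 -0.886  0.315] tz [ 0.017  0.022 -1.   ] tilt 1.6 [-0.008 -0.003 -0.   ]
0.15 3 [ 1.075  1.224  1.428  0.24  -1.37   1.897  0.07 ] [ 0.321 -0.884  0.315] tz [ 0.014  0.029 -0.999] tilt 1.8 [-0.001 -0.    -0.   ]
0.05 0.3 [ 1.076  1.214  1.429  0.24  -1.37   1.897  0.071] [ 0.32  -0.884  0.324] tz [ 0.018  0.019 -1.   ] tilt 1.5 [-0.011 -0.004 -0.   ]
0.05 1 [ 1.076  1.215  1.43   0.24  -1.37   1.905  0.071] [ 0.319 -0.881  0.323] tz [ 0.015  0.028 -1.   ] tilt 1.8 [-0.002 -0.001 -0.   ]
0.05 3 [ 1.076  1.216  1.43   0.24  -1.37   1.907  0.071] [ 0.319 -0.881  0.322] tz [ 0.014  0.029 -0.999] tilt 1.9 [-0. -0. -0.]
```

```bash
cat > s.py <<'E'
from h import *
st()
E
python3 -m inch '[{"dx":0,"dy":0,"dz":0.041,"spin":0,"grip":0}]' >/dev/null; python3 s.py
python3 -m inch '[{"dx":0,"dy":0,"dz":0.041,"spin":0,"grip":0}]' >/dev/null; python3 s.py
python3 -m inch '[{"dx":0,"dy":0,"dz":0.041,"spin":0,"grip":0}]' >/dev/null; python3 s.py
python3 -m inch '[{"dx":0,"dy":0,"dz":0.041,"spin":0,"grip":0}]' >/dev/null; python3 s.py
```

```text
t 7.6 p [0.6287 0.1174 0.2701] q [-1.032  0.818  1.375  1.619 -0.83   1.455  0.768] F [ 0.   0.8 -0.9] gap 0.0879
tx [ 0.947  0.321 -0.033] ty [ 0.319 -0.946 -0.054] tz [-0.048  0.04  -0.998] tilt 3.6
t 7.68 p [0.6277 0.1167 0.3095] q [-1.035  0.778  1.392  1.568 -0.785  1.511  0.732] F [-0.1 -0.6  0.8] gap 0.0877
tx [ 0.947  0.319 -0.037] ty [ 0.317 -0.947 -0.053] tz [-0.052  0.039 -0.998] tilt 3.7
t 7.77 p [0.6266 0.1162 0.3488] q [-1.032  0.738  1.399  1.51  -0.741  1.567  0.694] F [1.9 0.9 0.3] gap 0.0879
tx [ 0.947  0.318 -0.042] ty [ 0.316 -0.947 -0.054] tz [-0.057  0.038 -0.998] tilt 3.9
t 7.85 p [0.6259 0.115  0.3892] q [-1.024  0.701  1.403  1.445 -0.704  1.629  0.658] F [0.4 0.1 0.6] gap 0.0877
tx [ 0.948  0.316 -0.045] ty [ 0.314 -0.948 -0.054] tz [-0.06   0.037 -0.998] tilt 4.0
```

```bash
cat > tau.py <<'E'
from kin import *
L=[json.loads(l) for l in open('log.jsonl')]
def an(i,d,spin=0):
    q,p,o=L[i+1];q0,p0,o0=L[i]
    m=lambda o:R.from_quat([o[1],o[2],o[3],o[0]])
    e=np.r_[np.array(p)-p0-d,(m(o)*(R.from_euler('z',spin)*m(o0)).inv()).as_rotvec()]
    return e,np.array(q),(np.array(q)-q0)*12
if __name__=="__main__":
    n=len(L)
    for i in range(n-5,n-1):
        e,q,v=an(i,[0,0,.041]); Jm=J(q); dq=np.linalg.lstsq(Jm,e,rcond=None)[0]
        print(np.round(e*1e3,1),'dq mrad',np.round(dq*1e3,1),'v',np.round(v,2))
E
python3 tau.py
```

```text
[ -3.4   1.1 -11.5  -0.4  13.    1.6] dq mrad [  2.3   9.9 -11.1  11.3  -4.1  -5.4   5.1] v [-0.05 -0.4   0.14 -0.44  0.52  0.56 -0.37]
[-1.  -0.6 -1.6 -1.4  4.  -1.2] dq mrad [ 0.9  1.8 -0.9  1.5  1.1  1.1 -0.1] v [-0.03 -0.48  0.21 -0.61  0.54  0.66 -0.43]
[-1.1 -0.6 -1.7 -1.1  4.8 -1.3] dq mrad [ 1.1  1.8 -1.2  1.6  1.1  1.7 -0. ] v [ 0.03 -0.49  0.09 -0.69  0.53  0.68 -0.46]
[-0.7 -1.1 -0.6 -0.8  3.2 -1.9] dq mrad [ 1.7  0.8 -0.3  0.6  1.2  1.9 -0.1] v [ 0.1  -0.44  0.05 -0.79  0.44  0.74 -0.43]
```

```bash
cat > plan.py <<'E'
from kin import *
tau=np.array([.025,.025,.025,.025,.009,.009,.012])
def drift(q):
    Jm=J(q); B=-Jm@np.diag(tau)@np.linalg.pinv(Jm)   # twist -> error twist
    return B[3:,:]
if __name__=="__main__":
    q=np.array(json.loads(open('log.jsonl').readlines()[-1])[0]); x,T=fkin(q)
    D=drift(q)*np.r_[.36,.36,.36,1.4,1.4,1.4]  # ~first-row speeds
    # tz change = e x tz
    for nm,i in(('x',0),('y',1),('z',2),('spin',5)):
        e=D[:,i]; dz=np.cross(e,T[:,2]); print(nm,'dtz deg',np.round(np.degrees(dz),2),'along ty',round(np.degrees(dz@T[:,1]),2),'yaw',np.round(np.degrees(e[2]),2))
    M=np.degrees(np.cross(D[:,:3].T,T[:,2]).T[:2]); U,s,V=np.linalg.svd(M); print(s,U,V)
E
python3 plan.py
```

```text
x dtz deg [-0.14  0.39  0.02] along ty -0.41 yaw -0.06
y dtz deg [-0.02  0.17  0.01] along ty -0.17 yaw -0.38
z dtz deg [-0.58  0.04  0.04] along ty -0.22 yaw -0.15
spin dtz deg [ 0.07 -0.17 -0.01] along ty 0.19 yaw -1.14
[0.6221342  0.38638117] [[-0.92980393  0.36805523]
 [ 0.36805523  0.92980393]] [[ 0.43863678  0.12844997  0.88943711]
 [ 0.80068428  0.39353675 -0.45170069]
 [-0.40804713  0.91029085  0.06977182]]
```

```bash
cat > place.py <<'E'
from kin import *
o=np.array([.5782,-.2492]);ex=np.array([.309,-.951,0]);ey=np.array([.951,.309,0])
def Rt(phi,flip,az=None):
    e=ex if az is None else np.array([np.cos(az),np.sin(az),0])
    tz=np.sin(phi)*e-np.cos(phi)*np.array([0,0,1]); tx=np.cross(e,[0,0,1])*flip; tx=-tx; return np.stack([tx,np.cross(tz,tx),tz],1)
def tcp(g,Rm): return g+.011*Rm[:,2]
if __name__=="__main__":
    rng=np.random.default_rng(0); qc=np.array(json.loads(open('log.jsonl').readlines()[-1])[0])
    for phi in(20,28,35):
      for flip in(1,-1):
        Rm=Rt(np.radians(phi),flip); 
        for y in (.073,-.083):
          g=np.r_[o,0]+-.025*ex+y*ey+[0,0,.145]; sols=[]
          for k in range(25):
            q0=qc if k==0 else rng.uniform(LO,HI); q,s=ik(tcp(g,Rm),Rm,q0)
            if s.cost<1e-7: sols.append(q)
          sols.sort(key=lambda q:np.abs(q-qc).max())
          print(phi,flip,y,len(sols),[np.round(q,2).tolist() for q in sols[:2]])
E
python3 place.py
```

```text
20 1 0.073 15 [[-0.7, 0.9, 1.22, 1.85, -0.79, 0.8, 1.11], [-0.66, 0.82, 1.12, 1.84, -0.66, 0.75, 1.0]]
20 1 -0.083 14 [[-0.7, 0.68, 1.25, 2.16, -0.73, 0.59, 1.28], [-0.69, 0.66, 1.22, 2.15, -0.69, 0.58, 1.24]]
20 -1 0.073 18 [[0.48, 0.58, -0.59, 1.76, 0.83, 0.95, 2.92], [0.67, 0.67, -0.88, 1.75, 1.0, 1.09, 2.82]]
20 -1 -0.083 20 [[0.82, 0.43, -0.79, 2.07, 0.9, 0.83, 2.91], [0.88, 0.45, -0.87, 2.06, 0.94, 0.86, 2.88]]
28 1 0.073 12 [[-0.78, 0.95, 1.26, 1.9, -0.78, 0.69, 1.05], [-0.78, 0.94, 1.26, 1.9, -0.76, 0.68, 1.04]]
28 1 -0.083 17 [[-0.82, 0.81, 1.35, 2.22, -0.9, 0.51, 1.38], [-0.81, 0.75, 1.3, 2.22, -0.8, 0.47, 1.29]]
28 -1 0.073 17 [[0.44, 0.58, -0.61, 1.81, 1.02, 0.99, 2.73], [0.48, 0.6, -0.68, 1.81, 1.05, 1.02, 2.71]]
28 -1 -0.083 20 [[0.66, 0.4, -0.68, 2.13, 1.07, 0.82, 2.69], [0.69, 0.4, -0.71, 2.13, 1.08, 0.84, 2.68]]
35 1 0.073 10 [[-0.85, 1.0, 1.29, 1.94, -0.75, 0.59, 0.98], [-0.62, 0.66, 0.79, 1.92, 0.25, 0.51, 0.11]]
35 1 -0.083 18 [[-0.89, 0.86, 1.36, 2.27, -0.96, 0.39, 1.38], [-0.87, 0.78, 1.29, 2.26, -0.74, 0.33, 1.17]]
35 -1 0.073 19 [[0.14, 0.54, -0.28, 1.87, 1.03, 0.89, 2.64], [0.12, 0.53, -0.25, 1.87, 1.01, 0.88, 2.64]]
35 -1 -0.083 19 [[0.39, 0.37, -0.43, 2.19, 1.18, 0.8, 2.51], [0.09, 0.34, -0.08, 2.2, 1.09, 0.68, 2.57]]
```

```bash

python3 -m inch '[{"dx":0,"dy":0,"dz":0,"spin":0,"grip":0},{"dx":0,"dy":0,"dz":0,"spin":0,"grip":0}]' >/dev/null; python3 s.py
python3 -m inch '[{"dx":-0.037,"dy":-0.017,"dz":0,"spin":0.12,"grip":0}]' >/dev/null; python3 s.py
python3 -m inch '[{"dx":0.028,"dy":0.013,"dz":0,"spin":-0.09,"grip":0},{"dx":0.028,"dy":0.013,"dz":0,"spin":-0.09,"grip":0}]' >/dev/null; python3 s.py
python3 -m inch '[{"dx":-0.037,"dy":-0.017,"dz":0,"spin":0.12,"grip":0}]' >/dev/null; python3 s.py
python3 -m inch '[{"dx":0.028,"dy":0.013,"dz":0,"spin":-0.09,"grip":0},{"dx":0.028,"dy":0.013,"dz":0,"spin":-0.09,"grip":0}]' >/dev/null; python3 s.py
```

```text
t 8.02 p [0.6265 0.113  0.3897] q [-1.022  0.7    1.405  1.445 -0.705  1.628  0.66 ] F [-0.2  0.4 -0.6] gap 0.0877
tx [ 0.948  0.314 -0.043] ty [ 0.312 -0.949 -0.054] tz [-0.058  0.038 -0.998] tilt 4.0
t 8.1 p [0.5925 0.0999 0.3846] q [-1.09   0.628  1.405  1.535 -0.621  1.572  0.77 ] F [-1.7  2.2  1.1] gap 0.0881
tx [ 0.901  0.43  -0.049] ty [ 0.428 -0.902 -0.049] tz [-0.065  0.024 -0.998] tilt 4.0
t 8.27 p [0.6176 0.1143 0.3791] q [-1.033  0.68   1.374  1.474 -0.676  1.603  0.673] F [ 0.1  3.9 -0.5] gap 0.0879
tx [ 0.938  0.343 -0.055] ty [ 0.34  -0.939 -0.058] tz [-0.071  0.036 -0.997] tilt 4.6
t 8.35 p [0.5845 0.1024 0.3746] q [-1.101  0.614  1.383  1.56  -0.602  1.553  0.786] F [-1.4  2.2  1.6] gap 0.0877
tx [ 0.886  0.459 -0.059] ty [ 0.456 -0.888 -0.055] tz [-0.078  0.022 -0.997] tilt 4.6
t 8.52 p [0.6093 0.1173 0.3685] q [-1.045  0.669  1.354  1.499 -0.658  1.585  0.694] F [ 0.3  2.7 -0.3] gap 0.0879
tx [ 0.925  0.375 -0.067] ty [ 0.371 -0.927 -0.062] tz [-0.085  0.033 -0.996] tilt 5.2
```

```bash

python3 -m inch '[{"dx":0,"dy":0,"dz":0,"spin":-0.12,"grip":0}]' >/dev/null; python3 s.py
python3 -m inch '[{"dx":0,"dy":0,"dz":0,"spin":-0.12,"grip":0}]' >/dev/null; python3 s.py
python3 -m inch '[{"dx":0,"dy":0,"dz":0,"spin":-0.12,"grip":0}]' >/dev/null; python3 s.py
python3 -m inch '[{"dx":0,"dy":0,"dz":0,"spin":-0.12,"grip":0}]' >/dev/null; python3 s.py
python3 -m inch '[{"dx":0,"dy":0,"dz":0,"spin":0,"grip":0}]' >/dev/null; python3 s.py
python3 -m inch '[{"dx":0,"dy":0,"dz":0,"spin":0,"grip":0}]' >/dev/null; python3 s.py
```

```text
t 8.6 p [0.6092 0.1184 0.3664] q [-1.048  0.681  1.372  1.506 -0.681  1.589  0.594] F [-0.1  0.1  0.2] gap 0.0879
tx [ 0.962  0.264 -0.068] ty [ 0.26  -0.963 -0.063] tz [-0.083  0.043 -0.996] tilt 5.3
t 8.68 p [0.609  0.1187 0.364 ] q [-1.05   0.691  1.387  1.514 -0.701  1.591  0.486] F [ 0.8 -0.5 -0.3] gap 0.0878
tx [ 0.987  0.144 -0.071] ty [ 0.14  -0.988 -0.062] tz [-0.079  0.051 -0.996] tilt 5.4
t 8.77 p [0.6094 0.1186 0.3622] q [-1.052  0.697  1.4    1.522 -0.716  1.589  0.375] F [ 0.3 -0.2  0.2] gap 0.0878
tx [ 0.997  0.021 -0.073] ty [ 0.017 -0.998 -0.06 ] tz [-0.074  0.058 -0.996] tilt 5.4
t 8.85 p [0.6097 0.1183 0.3603] q [-1.055  0.702  1.409  1.53  -0.729  1.584  0.261] F [0.5 0.3 0.1] gap 0.088
tx [ 0.992 -0.103 -0.074] ty [-0.107 -0.993 -0.057] tz [-0.068  0.065 -0.996] tilt 5.4
t 8.93 p [0.61   0.1175 0.3588] q [-1.053  0.705  1.409  1.531 -0.729  1.583  0.26 ] F [-0.6 -0.8  0.8] gap 0.0876
tx [ 0.991 -0.107 -0.075] ty [-0.111 -0.992 -0.055] tz [-0.068  0.062 -0.996] tilt 5.3
t 9.02 p [0.6102 0.1172 0.3575] q [-1.052  0.707  1.408  1.531 -0.729  1.582  0.264] F [ 0.9 -0.  -1.1] gap 0.0877
tx [ 0.992 -0.103 -0.075] ty [-0.107 -0.993 -0.053] tz [-0.07   0.06  -0.996] tilt 5.3
```

```bash

python3 -m inch '[{"dx":0,"dy":0,"dz":0,"spin":-0.12,"grip":0},{"dx":0,"dy":0,"dz":0,"spin":-0.24,"grip":0},{"dx":0,"dy":0,"dz":0,"spin":-0.36,"grip":0},{"dx":0,"dy":0,"dz":0,"spin":-0.48,"grip":0},{"dx":0,"dy":0,"dz":0,"spin":-0.60,"grip":0},{"dx":0,"dy":0,"dz":0,"spin":-0.72,"grip":0},{"dx":0,"dy":0,"dz":0,"spin":-0.84,"grip":0},{"dx":0,"dy":0,"dz":0,"spin":-0.96,"grip":0},{"dx":0,"dy":0,"dz":0,"spin":-1.08,"grip":0},{"dx":0,"dy":0,"dz":0,"spin":-1.2,"grip":0},{"dx":0,"dy":0,"dz":0,"spin":-1.32,"grip":0},{"dx":0,"dy":0,"dz":0,"spin":-1.42,"grip":0},{"dx":0,"dy":0,"dz":-0.03,"spin":-1.42,"grip":0},{"dx":0,"dy":0,"dz":-0.06,"spin":-1.42,"grip":0}]' >/dev/null; python3 s.py
python3 -m inch '[{"dx":0,"dy":0,"dz":0.041,"spin":0,"grip":0}]' >/dev/null; python3 s.py
python3 -m inch '[{"dx":0,"dy":0,"dz":-0.025,"spin":0,"grip":0},{"dx":0,"dy":0,"dz":-0.025,"spin":0,"grip":0}]' >/dev/null; python3 s.py
python3 -m inch '[{"dx":0,"dy":0,"dz":0.041,"spin":0,"grip":0}]' >/dev/null; python3 s.py
python3 -m inch '[{"dx":0,"dy":0,"dz":-0.025,"spin":0,"grip":0},{"dx":0,"dy":0,"dz":-0.025,"spin":0,"grip":0}]' >/dev/null; python3 s.py
```

```text
t 10.18 p [0.6114 0.117  0.2977] q [-1.124  0.678  1.39   1.711 -0.779  1.33  -1.104] F [ 0.5  1.1 -0.4] gap 0.0877
tx [ 0.053 -0.996 -0.074] ty [-0.997 -0.049 -0.056] tz [ 0.052  0.077 -0.996] tilt 5.3
t 10.27 p [0.6019 0.1178 0.3224] q [-1.134  0.641  1.391  1.678 -0.723  1.381 -1.148] F [-1.6 -0.3 -2.8] gap 0.088
tx [ 0.052 -0.996 -0.073] ty [-0.998 -0.05  -0.029] tz [ 0.025  0.074 -0.997] tilt 4.5
t 10.43 p [0.5998 0.1183 0.2933] q [-1.123  0.661  1.363  1.717 -0.745  1.339 -1.123] F [-0.2  0.6 -0.4] gap 0.0883
tx [ 0.056 -0.996 -0.072] ty [-0.998 -0.054 -0.022] tz [ 0.018  0.074 -0.997] tilt 4.4
t 10.52 p [0.5961 0.1201 0.3271] q [-1.136  0.628  1.38   1.668 -0.698  1.399 -1.162] F [ 0.3 -0.   0.2] gap 0.0877
tx [ 0.059 -0.996 -0.071] ty [-0.998 -0.059 -0.01 ] tz [ 0.005  0.071 -0.997] tilt 4.1
t 10.68 p [0.5952 0.1209 0.3   ] q [-1.126  0.647  1.354  1.705 -0.719  1.357 -1.14 ] F [-0.7  0.5 -0.9] gap 0.0878
tx [ 0.063 -0.996 -0.07 ] ty [-0.998 -0.063 -0.006] tz [ 0.002  0.071 -0.997] tilt 4.1
```

```bash

python3 -m inch '[{"dx":0,"dy":0,"dz":0,"spin":0,"grip":0},{"dx":0.01,"dy":0,"dz":-0.035,"spin":0,"grip":0}]' >/dev/null; python3 s.py
python3 -m inch '[{"dx":0,"dy":0,"dz":0.041,"spin":0,"grip":0}]' >/dev/null; python3 s.py
python3 -m inch '[{"dx":0,"dy":0,"dz":0,"spin":0,"grip":0},{"dx":0,"dy":0,"dz":-0.035,"spin":0,"grip":0}]' >/dev/null; python3 s.py
python3 -m inch '[{"dx":0,"dy":0,"dz":0.041,"spin":0,"grip":0}]' >/dev/null; python3 s.py
python3 -m inch '[{"dx":0,"dy":0,"dz":0,"spin":0,"grip":0},{"dx":0,"dy":0,"dz":-0.035,"spin":0,"grip":0}]' >/dev/null; python3 s.py
python3 -m inch '[{"dx":0,"dy":0,"dz":0.041,"spin":0,"grip":0}]' >/dev/null; python3 s.py
```

```text
t 10.85 p [0.6077 0.1206 0.2699] q [-1.087  0.682  1.31   1.719 -0.758  1.31  -1.112] F [ 1.1  0.4 -0.2] gap 0.0881
tx [ 0.066 -0.995 -0.071] ty [-0.998 -0.065 -0.014] tz [ 0.009  0.072 -0.997] tilt 4.1
t 10.93 p [0.6018 0.1238 0.2942] q [-1.101  0.663  1.329  1.685 -0.725  1.366 -1.139] F [-1.2  1.7 -1.6] gap 0.0879
tx [ 0.068 -0.995 -0.07 ] ty [-0.998 -0.069  0.006] tz [-0.011  0.069 -0.998] tilt 4.0
t 11.1 p [0.6056 0.1233 0.2648] q [-1.086  0.688  1.302  1.72  -0.758  1.313 -1.11 ] F [1.3 0.6 0.5] gap 0.0876
tx [ 0.071 -0.995 -0.069] ty [-0.997 -0.071 -0.003] tz [-0.002  0.069 -0.998] tilt 4.0
t 11.18 p [0.5959 0.1239 0.2873] q [-1.101  0.667  1.323  1.696 -0.724  1.368 -1.137] F [-1.9  0.8 -1.8] gap 0.0878
tx [ 0.068 -0.995 -0.07 ] ty [-0.997 -0.069  0.021] tz [-0.026  0.068 -0.997] tilt 4.2
t 11.35 p [0.5995 0.1229 0.2583] q [-1.085  0.691  1.297  1.731 -0.757  1.314 -1.108] F [ 1.3  0.5 -0.2] gap 0.0881
tx [ 0.069 -0.995 -0.07 ] ty [-0.997 -0.07   0.011] tz [-0.016  0.069 -0.998] tilt 4.0
t 11.43 p [0.5907 0.1239 0.2815] q [-1.101  0.669  1.319  1.707 -0.722  1.368 -1.135] F [-1.3  0.5 -2.7] gap 0.0874
tx [ 0.067 -0.995 -0.07 ] ty [-0.997 -0.069  0.033] tz [-0.038  0.067 -0.997] tilt 4.4
```

```bash

python3 -m inch '[{"dx":0.01,"dy":0,"dz":-0.01,"spin":0,"grip":0},{"dx":0.02,"dy":0,"dz":-0.015,"spin":0,"grip":0}]' >/dev/null; python3 s.py
python3 -m inch '[{"dx":-0.02,"dy":0,"dz":0.036,"spin":0,"grip":0}]' >/dev/null; python3 s.py
python3 -m inch '[{"dx":0.018,"dy":0,"dz":-0.022,"spin":0,"grip":0},{"dx":0.018,"dy":0,"dz":-0.022,"spin":0,"grip":0}]' >/dev/null; python3 s.py
python3 -m inch '[{"dx":-0.02,"dy":0,"dz":0.036,"spin":0,"grip":0}]' >/dev/null
python3 -m inch '[{"dx":0.018,"dy":0,"dz":-0.022,"spin":0,"grip":0},{"dx":0.018,"dy":0,"dz":-0.022,"spin":0,"grip":0}]' >/dev/null; python3 s.py
python3 -m inch '[{"dx":-0.02,"dy":0,"dz":0.036,"spin":0,"grip":0}]' >/dev/null
python3 -m inch '[{"dx":0.018,"dy":0,"dz":-0.022,"spin":0,"grip":0},{"dx":0.018,"dy":0,"dz":-0.022,"spin":0,"grip":0}]' >/dev/null; python3 s.py
python3 -m inch '[{"dx":-0.02,"dy":0,"dz":0.036,"spin":0,"grip":0}]' >/dev/null
python3 -m inch '[{"dx":0.018,"dy":0,"dz":-0.022,"spin":0,"grip":0},{"dx":0.018,"dy":0,"dz":-0.022,"spin":0,"grip":0}]' >/dev/null; python3 s.py
```

```text
t 11.6 p [0.611  0.124  0.2671] q [-1.049  0.706  1.279  1.676 -0.751  1.362 -1.123] F [ 0.4  0.8 -0.7] gap 0.0878
tx [ 0.068 -0.995 -0.07 ] ty [-0.997 -0.071  0.033] tz [-0.038  0.068 -0.997] tilt 4.4
t 11.68 p [0.5913 0.1258 0.2969] q [-1.104  0.662  1.327  1.678 -0.705  1.401 -1.15 ] F [-0.6  2.4  0.6] gap 0.0878
tx [ 0.071 -0.995 -0.066] ty [-0.996 -0.074  0.041] tz [-0.046  0.063 -0.997] tilt 4.5
t 11.85 p [0.6109 0.1283 0.2741] q [-1.054  0.703  1.28   1.659 -0.739  1.38  -1.133] F [-1.   1.5 -1.5] gap 0.0878
tx [ 0.076 -0.995 -0.066] ty [-0.996 -0.079  0.04 ] tz [-0.045  0.063 -0.997] tilt 4.4
t 12.1 p [0.6093 0.1322 0.2821] q [-1.06   0.698  1.283  1.645 -0.726  1.399 -1.143] F [-0.3  0.4 -0.6] gap 0.0881
tx [ 0.083 -0.995 -0.062] ty [-0.995 -0.086  0.048] tz [-0.053  0.058 -0.997] tilt 4.5
t 12.35 p [0.6065 0.1352 0.2897] q [-1.066  0.693  1.286  1.632 -0.713  1.419 -1.153] F [-0.5  1.2 -0.1] gap 0.0879
tx [ 0.088 -0.994 -0.059] ty [-0.994 -0.091  0.057] tz [-0.062  0.054 -0.997] tilt 4.7
t 12.6 p [0.6031 0.1374 0.297 ] q [-1.072  0.688  1.29   1.621 -0.7    1.44  -1.163] F [-0.8  0.3 -1.3] gap 0.0878
tx [ 0.09  -0.994 -0.056] ty [-0.993 -0.094  0.069] tz [-0.073  0.049 -0.996] tilt 5.1
```

```bash

python3 -m inch '[{"dx":0,"dy":0,"dz":0.041,"spin":0,"grip":0}]' >/dev/null
python3 -m inch '[{"dx":0.003,"dy":0,"dz":-0.028,"spin":0,"grip":0},{"dx":0.003,"dy":0,"dz":-0.03,"spin":0,"grip":0}]' >/dev/null; python3 s.py
python3 -m inch '[{"dx":0,"dy":0,"dz":0.041,"spin":0,"grip":0}]' >/dev/null
python3 -m inch '[{"dx":0.003,"dy":0,"dz":-0.028,"spin":0,"grip":0},{"dx":0.003,"dy":0,"dz":-0.03,"spin":0,"grip":0}]' >/dev/null
python3 -m inch '[{"dx":0,"dy":0,"dz":0.041,"spin":0,"grip":0}]' >/dev/null
python3 -m inch '[{"dx":0.003,"dy":0,"dz":-0.028,"spin":0,"grip":0},{"dx":0.003,"dy":0,"dz":-0.03,"spin":0,"grip":0}]' >/dev/null; python3 s.py
python3 -m inch '[{"dx":0,"dy":0,"dz":0.041,"spin":0,"grip":0}]' >/dev/null
python3 -m inch '[{"dx":0.003,"dy":0,"dz":-0.038,"spin":0,"grip":0},{"dx":0.003,"dy":0,"dz":-0.04,"spin":0,"grip":0}]' >/dev/null; python3 s.py
python3 -m inch '[{"dx":0,"dy":0,"dz":0.041,"spin":0,"grip":0}]' >/dev/null
python3 -m inch '[{"dx":0.003,"dy":0,"dz":-0.038,"spin":0,"grip":0},{"dx":0.003,"dy":0,"dz":-0.04,"spin":0,"grip":0}]' >/dev/null; python3 s.py
```

```text
t 12.85 p [0.6012 0.1374 0.2996] q [-1.065  0.692  1.287  1.608 -0.693  1.462 -1.169] F [-1.   1.1 -0.3] gap 0.0879
tx [ 0.088 -0.995 -0.054] ty [-0.992 -0.092  0.086] tz [-0.09   0.046 -0.995] tilt 5.8
t 13.35 p [0.5956 0.1392 0.3026] q [-1.053  0.7    1.278  1.587 -0.682  1.508 -1.183] F [ 0.1  0.9 -1.2] gap 0.0879
tx [ 0.082 -0.995 -0.053] ty [-0.988 -0.088  0.125] tz [-0.129  0.042 -0.991] tilt 7.8
t 13.6 p [0.5926 0.1412 0.2936] q [-1.045  0.713  1.266  1.589 -0.685  1.514 -1.183] F [-0.4  1.3 -1.9] gap 0.0874
tx [ 0.081 -0.995 -0.052] ty [-0.985 -0.088  0.146] tz [-0.15   0.04  -0.988] tilt 8.9
t 13.85 p [0.5889 0.1438 0.2838] q [-1.039  0.726  1.253  1.593 -0.688  1.521 -1.183] F [-0.2  0.3 -1.6] gap 0.0879
tx [ 0.08  -0.995 -0.052] ty [-0.982 -0.088  0.168] tz [-0.172  0.038 -0.984] tilt 10.1
```

```bash

python3 -m inch '[{"dx":0,"dy":0,"dz":0.041,"spin":0,"grip":0}]' >/dev/null
python3 -m inch '[{"dx":0.003,"dy":0,"dz":-0.03,"spin":0,"grip":0},{"dx":0.003,"dy":0,"dz":-0.032,"spin":0,"grip":0}]' >/dev/null
python3 -m inch '[{"dx":0,"dy":0,"dz":0.041,"spin":0,"grip":0}]' >/dev/null
python3 -m inch '[{"dx":0.003,"dy":0,"dz":-0.03,"spin":0,"grip":0},{"dx":0.003,"dy":0,"dz":-0.032,"spin":0,"grip":0}]' >/dev/null
python3 -m inch '[{"dx":0,"dy":0,"dz":0.041,"spin":0,"grip":0}]' >/dev/null
python3 -m inch '[{"dx":0.003,"dy":0,"dz":-0.03,"spin":0,"grip":0},{"dx":0.003,"dy":0,"dz":-0.032,"spin":0,"grip":0}]' >/dev/null; python3 s.py
python3 -m inch '[{"dx":0,"dy":0,"dz":0.041,"spin":0,"grip":0}]' >/dev/null
python3 -m inch '[{"dx":0.003,"dy":0,"dz":-0.03,"spin":0,"grip":0},{"dx":0.003,"dy":0,"dz":-0.032,"spin":0,"grip":0}]' >/dev/null
python3 -m inch '[{"dx":0,"dy":0,"dz":0.041,"spin":0,"grip":0}]' >/dev/null
python3 -m inch '[{"dx":0.003,"dy":0,"dz":-0.03,"spin":0,"grip":0},{"dx":0.003,"dy":0,"dz":-0.032,"spin":0,"grip":0}]' >/dev/null
python3 -m inch '[{"dx":0,"dy":0,"dz":0.041,"spin":0,"grip":0}]' >/dev/null
python3 -m inch '[{"dx":0.003,"dy":0,"dz":-0.03,"spin":0,"grip":0},{"dx":0.003,"dy":0,"dz":-0.032,"spin":0,"grip":0}]' >/dev/null; python3 s.py
```

```text
t 14.6 p [0.5778 0.1523 0.2798] q [-1.026  0.747  1.231  1.571 -0.679  1.58  -1.199] F [-0.   1.8 -1.2] gap 0.0877
tx [ 0.079 -0.996 -0.05 ] ty [-0.968 -0.088  0.233] tz [-0.236  0.03  -0.971] tilt 13.8
t 15.35 p [0.5679 0.1609 0.2785] q [-1.014  0.766  1.211  1.546 -0.669  1.64  -1.215] F [-1.7  0.6 -1.4] gap 0.088
tx [ 0.078 -0.996 -0.048] ty [-0.952 -0.089  0.294] tz [-0.297  0.022 -0.954] tilt 17.4
```

```bash

python3 -m inch '[{"dx":-0.015,"dy":0,"dz":0.038,"spin":0,"grip":0}]' >/dev/null
python3 -m inch '[{"dx":0.018,"dy":0,"dz":-0.028,"spin":0,"grip":0},{"dx":0.018,"dy":0,"dz":-0.03,"spin":0,"grip":0}]' >/dev/null
python3 -m inch '[{"dx":-0.015,"dy":0,"dz":0.038,"spin":0,"grip":0}]' >/dev/null
python3 -m inch '[{"dx":0.018,"dy":0,"dz":-0.028,"spin":0,"grip":0},{"dx":0.018,"dy":0,"dz":-0.03,"spin":0,"grip":0}]' >/dev/null
python3 -m inch '[{"dx":-0.015,"dy":0,"dz":0.038,"spin":0,"grip":0}]' >/dev/null
python3 -m inch '[{"dx":0.018,"dy":0,"dz":-0.028,"spin":0,"grip":0},{"dx":0.018,"dy":0,"dz":-0.03,"spin":0,"grip":0}]' >/dev/null;python3 s.py
python3 -m inch '[{"dx":0,"dy":0.0,"dz":0.041,"spin":0,"grip":0}]' >/dev/null
python3 -m inch '[{"dx":0.003,"dy":0,"dz":-0.03,"spin":0,"grip":0},{"dx":0.003,"dy":0,"dz":-0.032,"spin":0,"grip":0}]' >/dev/null
python3 -m inch '[{"dx":0,"dy":0,"dz":0.041,"spin":0,"grip":0}]' >/dev/null
python3 -m inch '[{"dx":0.003,"dy":0,"dz":-0.03,"spin":0,"grip":0},{"dx":0.003,"dy":0,"dz":-0.032,"spin":0,"grip":0}]' >/dev/null
python3 -m inch '[{"dx":0,"dy":0,"dz":0.041,"spin":0,"grip":0}]' >/dev/null
python3 -m inch '[{"dx":0.003,"dy":0,"dz":-0.03,"spin":0,"grip":0},{"dx":0.003,"dy":0,"dz":-0.032,"spin":0,"grip":0}]' >/dev/null; python3 s.py
```

```text
t 16.1 p [0.5658 0.169  0.2778] q [-0.997  0.79   1.19   1.509 -0.663  1.693 -1.23 ] F [-0.6  0.4 -1.2] gap 0.0879
tx [ 0.082 -0.996 -0.039] ty [-0.935 -0.09   0.343] tz [-0.345  0.009 -0.938] tilt 20.2
t 16.85 p [0.5569 0.1751 0.2796] q [-0.986  0.806  1.174  1.485 -0.653  1.751 -1.245] F [-0.1  0.7 -1.7] gap 0.0873
tx [ 0.079 -0.996 -0.035] ty [-0.913 -0.086  0.399] tz [-0.4   -0.    -0.916] tilt 23.6
```

```bash

python3 -m inch '[{"dx":-0.025,"dy":0,"dz":0.033,"spin":0,"grip":0}]' >/dev/null
python3 -m inch '[{"dx":0.028,"dy":0,"dz":-0.022,"spin":0,"grip":0},{"dx":0.028,"dy":0,"dz":-0.024,"spin":0,"grip":0}]' >/dev/null
python3 -m inch '[{"dx":-0.025,"dy":0,"dz":0.033,"spin":0,"grip":0}]' >/dev/null
python3 -m inch '[{"dx":0.028,"dy":0,"dz":-0.022,"spin":0,"grip":0},{"dx":0.028,"dy":0,"dz":-0.024,"spin":0,"grip":0}]' >/dev/null
python3 -m inch '[{"dx":-0.025,"dy":0,"dz":0.033,"spin":0,"grip":0}]' >/dev/null
python3 -m inch '[{"dx":0.028,"dy":0,"dz":-0.022,"spin":0,"grip":0},{"dx":0.028,"dy":0,"dz":-0.024,"spin":0,"grip":0}]' >/dev/null
python3 -m inch '[{"dx":-0.025,"dy":0,"dz":0.033,"spin":0,"grip":0}]' >/dev/null
python3 -m inch '[{"dx":0.028,"dy":0,"dz":-0.022,"spin":0,"grip":0},{"dx":0.028,"dy":0,"dz":-0.024,"spin":0,"grip":0},{"dx":0.028,"dy":0,"dz":-0.024,"spin":0,"grip":0}]' >/dev/null;python3 s.py
```

```text
t 17.93 p [0.56   0.1852 0.2876] q [-0.961  0.831  1.146  1.417 -0.638  1.824 -1.271] F [-0.6  0.5 -0.1] gap 0.0878
tx [ 0.088 -0.996 -0.017] ty [-0.889 -0.087  0.45 ] tz [-0.45  -0.024 -0.893] tilt 26.8
```

```bash
cat > path.py <<'E'
from place import *
q=np.array(json.loads(open('log.jsonl').readlines()[-1])[0]); x,T=fkin(q)
def go(q,p,Rm,n=10):
    x0,T0=fkin(q); dr=R.from_matrix(Rm@T0.T).as_rotvec()
    for k in range(1,n+1):
        Jq,s=ik(x0+(p-x0)*k/n,R.from_rotvec(dr*k/n).as_matrix()@T0,q,mu=1e-3)
        q=Jq
    print(info(q)[0],'cost',round(s.cost*1e6,2)); return q
b=lambda u,v,z: np.r_[o,0]+u*ex+v*ey+np.array([0,0,z])
Rm=R.from_euler('z',1.797).as_matrix()@T; print(np.round(Rm,3))
w=[('abovejar',np.array([.469,.407,.25])),('jar',np.array([.469,.407,.065])),('up',np.array([.469,.407,.30])),('front',b(-.25,.066,.25)),('in',b(-.028,.066,.25)),('down',b(-.028,.066,.133))]
for n,g in w:
    print(n,np.round(tcp(g,Rm),3),end=' '); q=go(q,tcp(g,Rm),Rm,14)
E
python3 path.py
```

```text
[[ 0.952  0.286  0.114]
 [ 0.306 -0.846 -0.436]
 [-0.028  0.45  -0.893]]
abovejar [0.47  0.402 0.24 ] [-1.525  0.678  0.849  1.554 -0.078  1.325 -0.397] cost 0.0
jar [0.47  0.402 0.055] [-1.459  0.889  0.734  1.657 -0.188  1.036 -0.425] cost 0.0
up [0.47  0.402 0.29 ] [-1.535  0.634  0.872  1.503 -0.052  1.411 -0.387] cost 0.0
front [0.565 0.004 0.24 ] [-1.125  0.442  0.973  1.92   0.13   0.929  0.036] cost 0.0
in [ 0.634 -0.207  0.24 ] [-0.626  0.51   0.871  1.796  0.058  0.8    0.421] cost 0.0
down [ 0.634 -0.207  0.123] [-0.55   0.662  0.776  1.879 -0.015  0.583  0.401] cost 0.0
```

```bash

python3 -m inch '[{"dx":-0.006,"dy":0.014,"dz":0,"spin":0.12,"grip":40},{"dx":-0.012,"dy":0.028,"dz":0,"spin":0.24,"grip":40},{"dx":-0.018,"dy":0.042,"dz":0,"spin":0.36,"grip":40},{"dx":-0.024,"dy":0.056,"dz":0,"spin":0.48,"grip":40},{"dx":-0.03,"dy":0.07,"dz":0,"spin":0.6,"grip":40},{"dx":-0.036,"dy":0.085,"dz":0,"spin":0.72,"grip":40},{"dx":-0.042,"dy":0.1,"dz":0,"spin":0.84,"grip":40},{"dx":-0.048,"dy":0.115,"dz":0,"spin":0.96,"grip":40},{"dx":-0.054,"dy":0.13,"dz":0,"spin":1.08,"grip":40},{"dx":-0.06,"dy":0.145,"dz":-0.01,"spin":1.2,"grip":40},{"dx":-0.066,"dy":0.16,"dz":-0.02,"spin":1.32,"grip":40},{"dx":-0.072,"dy":0.175,"dz":-0.03,"spin":1.44,"grip":40},{"dx":-0.078,"dy":0.19,"dz":-0.035,"spin":1.56,"grip":40},{"dx":-0.084,"dy":0.2,"dz":-0.04,"spin":1.68,"grip":40},{"dx":-0.09,"dy":0.21,"dz":-0.045,"spin":1.79,"grip":40},{"dx":-0.09,"dy":0.217,"dz":-0.048,"spin":1.797,"grip":40},{"dx":-0.09,"dy":0.217,"dz":-0.048,"spin":1.797,"grip":40},{"dx":-0.09,"dy":0.217,"dz":-0.048,"spin":1.797,"grip":40}]' >/dev/null; python3 s.py
python3 - <<'E'
from h import *
for n in('top','side'):
    p,d=arm.get_image(n);cv2.imwrite(f'pics/{n}5.png',p[:,:,::-1]);np.save(f'pics/{n}5.npy',d)
E
```

```text
t 19.43 p [0.4706 0.4012 0.2403] q [-1.532  0.672  0.858  1.573 -0.077  1.316 -0.397] F [ 0.4 -0.9  0.4] gap 0.0742
tx [ 0.952  0.306 -0.017] ty [ 0.28  -0.847  0.451] tz [ 0.123 -0.434 -0.892] tilt 26.8
```

View pics/side5.png

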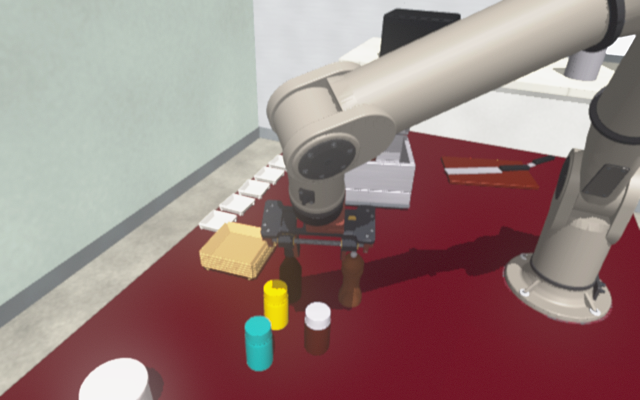

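View pics/top5.png

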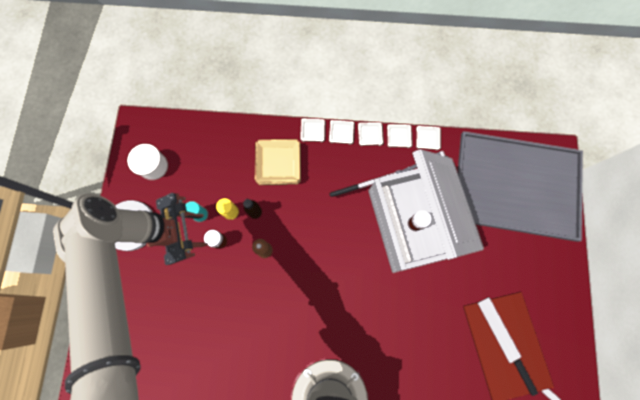

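```bash
python3 - <<'E'
from h import *
k=6.6667
for n,c,z in(('jar',(215,455),.1),('turq',(77,260),.1),('yel',(296,240),.1),('bottle',(452,222),.149),('mill',(523,507),.14)):
    print(n,np.round(ray('top',[(180+c[0]/k-.5+.07,170+c[1]/k-.5+.07)],z)[0],4))
# side: cap top ellipse centre in crop (262,449)/2.222+(200,110)
k=2.2222;print(ray('side',[(200+262/k,110+449/k)],.1))
W=pts('top',np.load('pics/top0.npy'));v,u=np.mgrid[:400,:640]
m=(u>183)&(u<207)&(v>198)&(v<222)&(W[...,2]>.09);print('turq',np.median(W[m],0),W[m].max(0))
E
```

```text
jar [0.4678 0.4078 0.1   ]
turq [0.5575 0.4874 0.1   ]
yel [0.5749 0.3825 0.1   ]
bottle [0.5788 0.2978 0.149 ]
mill [0.4494 0.2519 0.14  ]
[[0.46570903 0.40786307 0.1       ]]
turq [0.55613192 0.48531888 0.10128487] [0.57990472 0.50994893 0.10755812]
```

```bash

python3 -m inch '[{"dx":-0.001,"dy":0.0025,"dz":0,"spin":0.1,"grip":40},{"dx":-0.001,"dy":0.0025,"dz":-0.02,"spin":0.2,"grip":40},{"dx":-0.001,"dy":0.0025,"dz":-0.055,"spin":0.26,"grip":40},{"dx":-0.001,"dy":0.0025,"dz":-0.085,"spin":0.26,"grip":40},{"dx":-0.001,"dy":0.0025,"dz":-0.11,"spin":0.26,"grip":40},{"dx":-0.001,"dy":0.0025,"dz":-0.11,"spin":0.26,"grip":40},{"dx":-0.001,"dy":0.0025,"dz":-0.11,"spin":0.26,"grip":40}]' >/dev/null; python3 s.py
python3 - <<'E'
from h import *
p,d=arm.get_image('side');cv2.imwrite('pics/s6.png',cv2.resize(p[180:390,200:440,::-1],None,fx=2.8,fy=2.8,interpolation=cv2.INTER_CUBIC))
E
```

```text
t 20.12 p [0.4713 0.4013 0.1304] q [-1.532  0.73   0.762  1.737 -0.044  1.001 -0.275] F [ 0.3 -0.5  1. ] gap 0.0741
tx [ 0.843  0.537 -0.018] ty [ 0.485 -0.748  0.453] tz [ 0.23  -0.391 -0.891] tilt 27.0
```

View pics/s6.png

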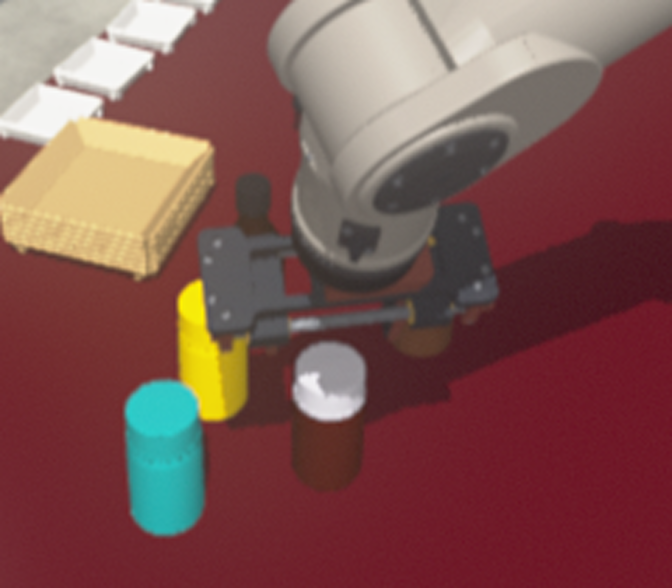

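```bash
python3 - <<'E'
from h import *
K,T=w2c('side');print('cam',-T[:3,:3].T@T[:3,3])
s=arm.read_state();p=np.array(s['tool_pos']);tz=np.array([.23,-.391,-.891]);tx=np.array([.843,.537,-.018]);ty=np.array([.485,-.748,.453])
for n,q in(('tcp',p),('tip',p+.008*tz),('tipL',p+.008*tz+.04*tx),('tipR',p+.008*tz-.04*tx),('bodyL',p-.072*tz+.089*tx),('bodyR',p-.072*tz-.089*tx),('bodyLf',p-.072*tz+.089*tx-.037*ty)):
    u=proj('side',q)[0]; print(n,np.round(q,3),np.round((u-[200,180])*2.8))
E
```

```text
cam [0.25017186 0.97995979 0.72556452]
tcp [0.472 0.402 0.132] [326. 328.]
tip [0.474 0.399 0.125] [325. 332.]
tipL [0.508 0.421 0.124] [268. 339.]
tipR [0.44  0.378 0.125] [382. 325.]
bodyL [0.53  0.478 0.194] [196. 305.]
bodyR [0.38  0.383 0.197] [472. 274.]
bodyLf [0.512 0.506 0.178] [202. 363.]
```

```bash

python3 -m inch '[{"dx":-0.002,"dy":0.002,"dz":-0.02,"spin":0,"grip":40},{"dx":-0.002,"dy":0.002,"dz":-0.04,"spin":0,"grip":40},{"dx":-0.002,"dy":0.002,"dz":-0.06,"spin":0,"grip":40},{"dx":-0.002,"dy":0.002,"dz":-0.07,"spin":0,"grip":40},{"dx":-0.002,"dy":0.002,"dz":-0.07,"spin":0,"grip":40},{"dx":-0.002,"dy":0.002,"dz":-0.07,"spin":0,"grip":40}]' >/dev/null; python3 s.py
python3 - <<'E'
from h import *
p,d=arm.get_image('side');cv2.imwrite('pics/s7.png',cv2.resize(p[180:390,200:440,::-1],None,fx=2.8,fy=2.8,interpolation=cv2.INTER_CUBIC))
E
```

```text
t 20.67 p [0.4709 0.4043 0.0631] q [-1.504  0.82   0.714  1.759 -0.085  0.894 -0.292] F [-0.   0.6 -0.7] gap 0.0738
tx [ 0.844  0.537 -0.014] ty [ 0.484 -0.749  0.452] tz [ 0.232 -0.388 -0.892] tilt 26.9
```

View pics/s7.png

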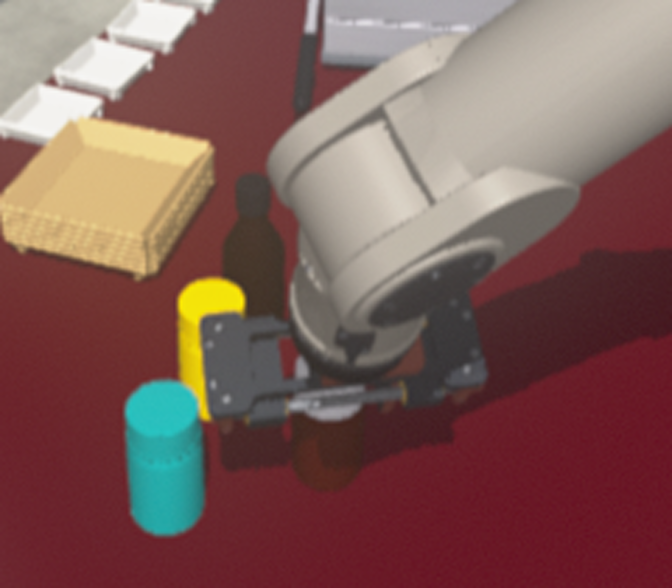

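```bash

python3 -m inch '[{"dx":-0.001,"dy":0,"dz":0,"spin":0,"grip":255},{"dx":-0.001,"dy":0,"dz":0,"spin":0,"grip":255},{"dx":-0.001,"dy":0,"dz":0,"spin":0,"grip":255},{"dx":-0.001,"dy":0,"dz":0,"spin":0,"grip":255},{"dx":-0.001,"dy":0,"dz":0,"spin":0,"grip":255},{"dx":-0.001,"dy":0,"dz":0,"spin":0,"grip":255}]' 30 >/dev/null; python3 s.py
python3 -m inch '[{"dx":0,"dy":0,"dz":0.01,"spin":0,"grip":255},{"dx":0,"dy":0,"dz":0.03,"spin":0,"grip":255},{"dx":0,"dy":0,"dz":0.05,"spin":0,"grip":255},{"dx":0,"dy":0,"dz":0.07,"spin":0,"grip":255},{"dx":0,"dy":0,"dz":0.07,"spin":0,"grip":255}]' >/dev/null; python3 s.py
python3 - <<'E'
from h import *
p,d=arm.get_image('side');cv2.imwrite('pics/s8.png',cv2.resize(p[180:390,200:440,::-1],None,fx=2.8,fy=2.8,interpolation=cv2.INTER_CUBIC))
E
```

```text
t 21.22 p [0.4702 0.4047 0.0641] q [-1.506  0.818  0.715  1.76  -0.084  0.895 -0.294] F [-2.4 -0.6  5.8] gap 0.0511
tx [ 0.844  0.537 -0.013] ty [ 0.484 -0.75   0.452] tz [ 0.233 -0.387 -0.892] tilt 26.9
t 21.63 p [0.4718 0.4058 0.1376] q [-1.539  0.722  0.768  1.73  -0.042  1.007 -0.279] F [ 1.8  0.6 -3.5] gap 0.0509
tx [ 0.844  0.537 -0.008] ty [ 0.482 -0.752  0.45 ] tz [ 0.236 -0.383 -0.893] tilt 26.7
```

View pics/s8.png

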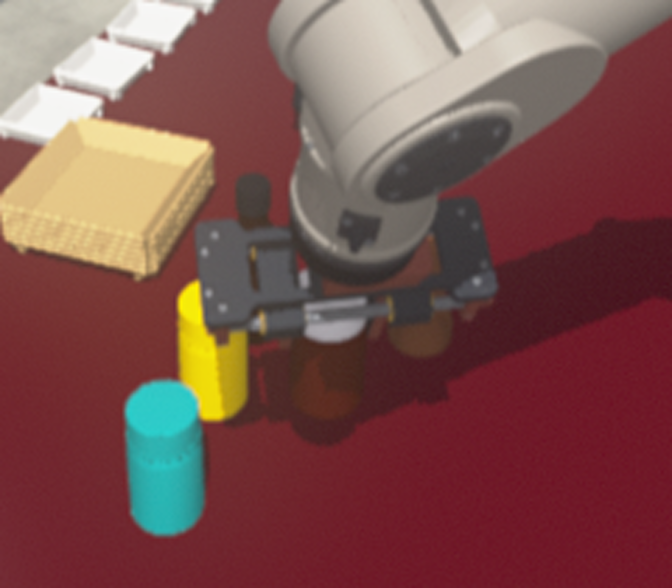

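```bash

python3 -m inch '[{"dx":0,"dy":0,"dz":0.03,"spin":0,"grip":255},{"dx":0,"dy":0,"dz":0.065,"spin":0,"grip":255},{"dx":0.003,"dy":-0.01,"dz":0.1,"spin":-0.02,"grip":255},{"dx":0.01,"dy":-0.04,"dz":0.12,"spin":-0.05,"grip":255},{"dx":0.018,"dy":-0.075,"dz":0.125,"spin":-0.08,"grip":255},{"dx":0.026,"dy":-0.11,"dz":0.125,"spin":-0.11,"grip":255},{"dx":0.034,"dy":-0.145,"dz":0.125,"spin":-0.14,"grip":255},{"dx":0.042,"dy":-0.18,"dz":0.125,"spin":-0.17,"grip":255},{"dx":0.05,"dy":-0.215,"dz":0.125,"spin":-0.2,"grip":255},{"dx":0.058,"dy":-0.25,"dz":0.125,"spin":-0.23,"grip":255},{"dx":0.066,"dy":-0.285,"dz":0.125,"spin":-0.253,"grip":255},{"dx":0.074,"dy":-0.32,"dz":0.12,"spin":-0.253,"grip":255},{"dx":0.082,"dy":-0.355,"dz":0.118,"spin":-0.253,"grip":255},{"dx":0.088,"dy":-0.385,"dz":0.115,"spin":-0.253,"grip":255},{"dx":0.093,"dy":-0.402,"dz":0.115,"spin":-0.253,"grip":255},{"dx":0.093,"dy":-0.402,"dz":0.115,"spin":-0.253,"grip":255},{"dx":0.093,"dy":-0.402,"dz":0.115,"spin":-0.253,"grip":255}]' >/dev/null; python3 s.py
python3 - <<'E'
from h import *
for n in('side','top'):
    p,d=arm.get_image(n);cv2.imwrite(f'pics/{n}9.png',p[:,:,::-1])
E
```

```text
t 23.1 p [0.5629 0.0023 0.2494] q [-1.158  0.415  1.007  1.942  0.146  0.93   0.029] F [-0.3  0.2 -4.1] gap 0.0513
tx [ 0.952  0.306 -0.011] ty [ 0.278 -0.849  0.45 ] tz [ 0.128 -0.431 -0.893] tilt 26.7
```

View pics/side9.png

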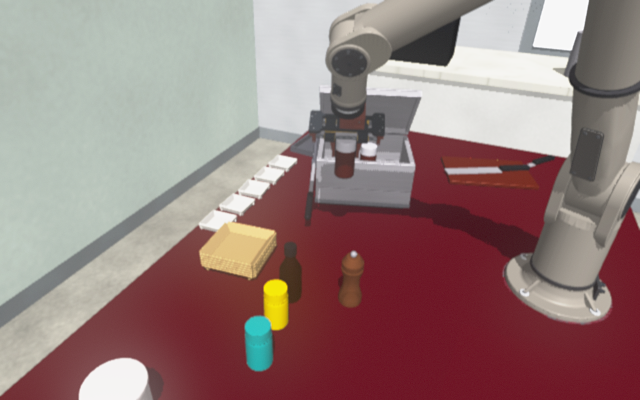

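View pics/top9.png

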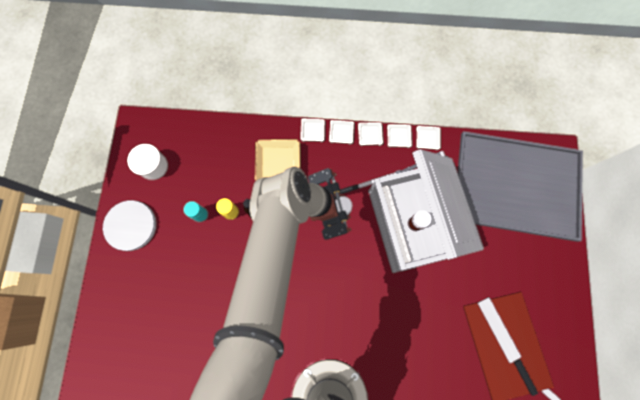

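```bash

python3 -m inch '[{"dx":0.008,"dy":-0.022,"dz":0,"spin":0,"grip":255},{"dx":0.02,"dy":-0.055,"dz":0,"spin":0,"grip":255},{"dx":0.032,"dy":-0.09,"dz":-0.002,"spin":0,"grip":255},{"dx":0.044,"dy":-0.122,"dz":-0.004,"spin":0,"grip":255},{"dx":0.053,"dy":-0.15,"dz":-0.006,"spin":0,"grip":255},{"dx":0.061,"dy":-0.173,"dz":-0.007,"spin":0,"grip":255},{"dx":0.061,"dy":-0.173,"dz":-0.007,"spin":0,"grip":255},{"dx":0.061,"dy":-0.173,"dz":-0.007,"spin":0,"grip":255}]' >/dev/null; python3 s.py
python3 - <<'E'
from h import *
for n,b in(('side',(290,80,150,130)),('top',(350,130,150,150))):
    p,d=arm.get_image(n);x,y,w,h=b;cv2.imwrite(f'pics/{n}10.png',cv2.resize(p[y:y+h,x:x+w,::-1],None,fx=4,fy=4,interpolation=cv2.INTER_CUBIC))
E
```

```text
t 23.87 p [ 0.6243 -0.1683  0.242 ] q [-0.733  0.483  0.915  1.85   0.076  0.802  0.356] F [-0.3  1.1 -3. ] gap 0.0513
tx [ 0.951  0.309 -0.012] ty [ 0.281 -0.848  0.449] tz [ 0.129 -0.431 -0.893] tilt 26.7
```

View pics/side10.png

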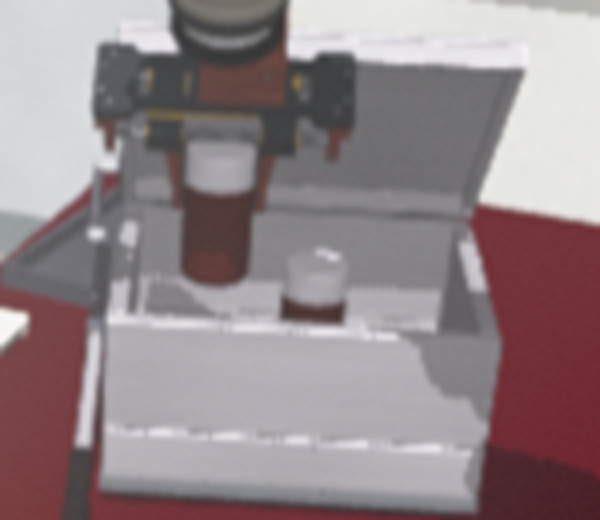

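View pics/top10.png

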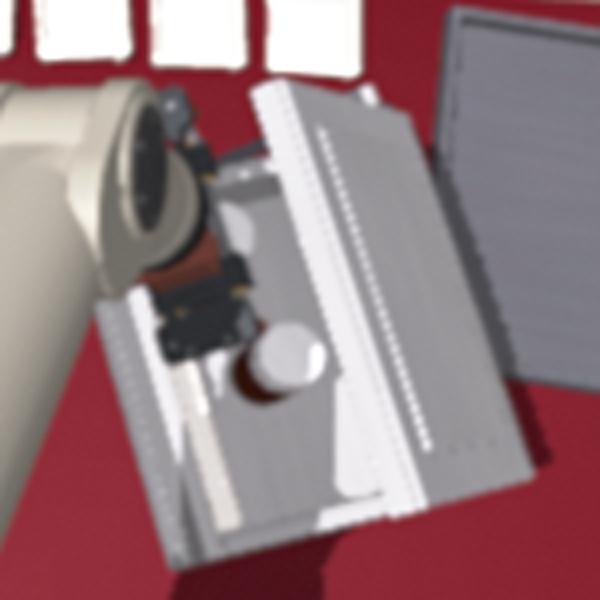

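```bash
python3 - <<'E'
from h import *
o=np.array([.5782,-.2492]);ex=np.array([.309,-.951]);ey=np.array([.951,.309])
p,d=arm.get_image('side');W=pts('side',d)
for v in range(114,172,4):
    r=[]
    for u in range(308,322):
        w=W[v,u]; q=w[:2]-o; b=[q@ex,q@ey,w[2]]
        if abs(b[0])<.3 and abs(b[1])<.2: r.append((u,*np.round(b,3)))
    print(v,[(a,float(x),float(y),float(z)) for a,x,y,z in r if y>.14][:4])
E
```

```text
114 [(315, -0.133, 0.15, 0.308), (316, -0.136, 0.147, 0.309), (317, -0.134, 0.145, 0.308), (318, -0.131, 0.142, 0.308)]
118 [(315, -0.128, 0.15, 0.294), (316, -0.129, 0.147, 0.295), (317, -0.127, 0.145, 0.294), (320, 0.064, 0.148, 0.223)]
122 [(314, 0.093, 0.169, 0.197), (315, 0.096, 0.166, 0.196), (316, 0.09, 0.162, 0.198), (317, 0.097, 0.159, 0.196)]
126 [(313, 0.079, 0.171, 0.188), (314, 0.082, 0.168, 0.187), (315, 0.084, 0.165, 0.187), (319, 0.101, 0.153, 0.181)]
130 [(313, 0.064, 0.17, 0.18), (314, 0.068, 0.167, 0.179), (321, 0.114, 0.146, 0.162)]
134 [(312, 0.055, 0.172, 0.17), (313, 0.051, 0.168, 0.172), (314, 0.048, 0.165, 0.173), (321, 0.083, 0.144, 0.16)]
138 [(312, 0.034, 0.17, 0.165), (313, 0.032, 0.166, 0.166), (314, 0.033, 0.163, 0.166), (315, 0.032, 0.16, 0.166)]
142 [(314, 0.026, 0.162, 0.154), (315, 0.024, 0.159, 0.155), (316, 0.025, 0.156, 0.156), (317, 0.029, 0.153, 0.154)]
146 [(314, 0.009, 0.161, 0.148), (315, 0.01, 0.158, 0.148), (316, 0.018, 0.155, 0.144), (319, -0.019, 0.143, 0.162)]
150 [(309, 0.249, 0.197, 0.022), (310, 0.288, 0.196, 0.004), (311, 0.294, 0.193, 0.002), (312, 0.286, 0.188, 0.005)]
154 [(308, 0.238, 0.2, 0.01), (309, 0.246, 0.197, 0.007), (310, 0.238, 0.192, 0.011), (311, 0.236, 0.188, 0.012)]
158 [(308, 0.226, 0.198, -0.001), (309, 0.226, 0.194, -0.0), (310, 0.225, 0.191, 0.0), (311, 0.221, 0.186, 0.002)]
162 [(308, 0.191, 0.195, -0.0), (309, 0.187, 0.191, 0.002), (310, 0.196, 0.188, -0.002), (311, 0.184, 0.183, 0.004)]
166 [(308, 0.159, 0.192, -0.001), (309, 0.16, 0.188, -0.001), (310, 0.153, 0.184, 0.003), (311, 0.159, 0.181, -0.0)]
170 [(308, 0.121, 0.188, 0.002), (309, 0.124, 0.185, 0.001), (310, 0.123, 0.181, 0.002), (311, -0.061, 0.163, 0.098)]
```

```bash

python3 -m inch '[{"dx":0.003,"dy":-0.01,"dz":-0.011,"spin":0,"grip":255},{"dx":0.006,"dy":-0.02,"dz":-0.022,"spin":0,"grip":255},{"dx":0.009,"dy":-0.03,"dz":-0.034,"spin":0,"grip":255},{"dx":0.0107,"dy":-0.036,"dz":-0.046,"spin":0,"grip":255},{"dx":0.0107,"dy":-0.036,"dz":-0.06,"spin":0,"grip":255},{"dx":0.0107,"dy":-0.036,"dz":-0.075,"spin":0,"grip":255},{"dx":0.0107,"dy":-0.036,"dz":-0.085,"spin":0,"grip":255},{"dx":0.0107,"dy":-0.036,"dz":-0.09,"spin":0,"grip":255},{"dx":0.0107,"dy":-0.036,"dz":-0.09,"spin":0,"grip":255}]' >/dev/null; python3 s.py
python3 - <<'E'
from h import *
for n,b in(('side',(290,80,150,130)),('top',(350,130,150,150))):
    p,d=arm.get_image(n);x,y,w,h=b;cv2.imwrite(f'pics/{n}11.png',cv2.resize(p[y:y+h,x:x+w,::-1],None,fx=4,fy=4,interpolation=cv2.INTER_CUBIC))
E
```

```text
t 24.77 p [ 0.6352 -0.2004  0.1505] q [-0.586  0.615  0.811  1.89  -0.003  0.617  0.409] F [-0.   1.  -3.1] gap 0.0514
tx [ 0.949  0.314 -0.014] ty [ 0.287 -0.847  0.448] tz [ 0.129 -0.429 -0.894] tilt 26.6
```

View pics/side11.png

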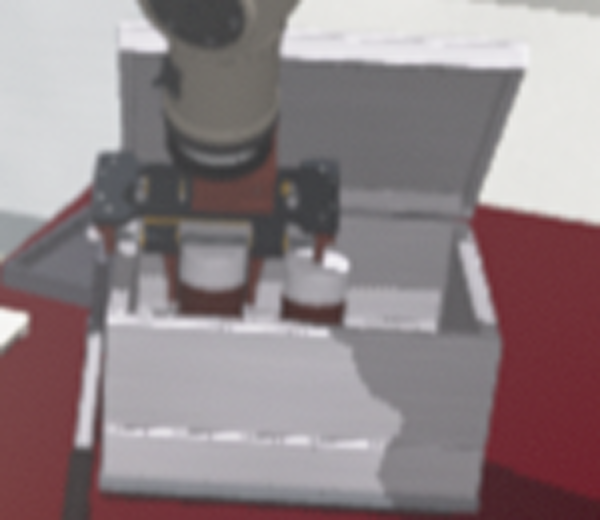

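View pics/top11.png

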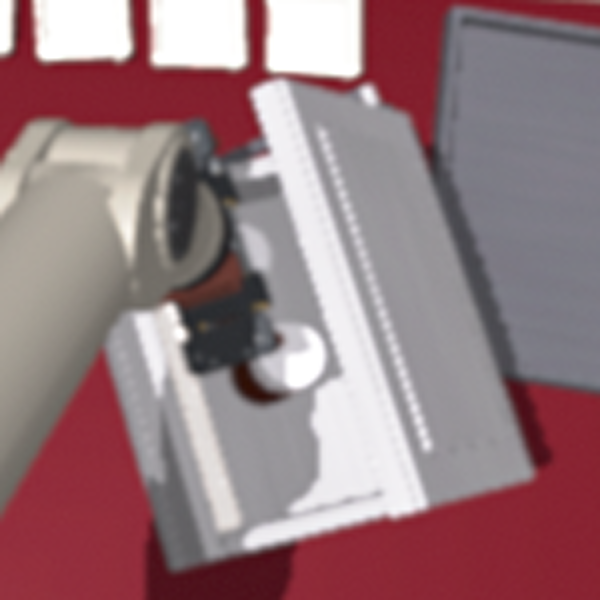

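```bash
python3 - <<'E'
from h import *
o=np.array([.5782,-.2492]);ex=np.array([.309,-.951]);ey=np.array([.951,.309])
p,d=arm.get_image('side');W=pts('side',d);dt=arm.get_image('top')
for v in range(120,150,1):
    out=[]
    for u in (368,369,370,371,372):
        w=W[v,u]; q=w[:2]-o; out.append((round(q@ex,3),round(q@ey,3),round(w[2],3),p[v,u].tolist()))
    print(v,out[1],out[3])
E
```

```text
120 (np.float64(-0.05), np.float64(-0.003), np.float64(0.268), [80, 83, 87]) (np.float64(-0.056), np.float64(-0.008), np.float64(0.27), [86, 87, 93])
121 (np.float64(-0.056), np.float64(-0.003), np.float64(0.267), [73, 76, 80]) (np.float64(-0.05), np.float64(-0.009), np.float64(0.265), [89, 90, 95])
122 (np.float64(-0.057), np.float64(-0.003), np.float64(0.264), [70, 70, 73]) (np.float64(-0.063), np.float64(-0.008), np.float64(0.267), [82, 84, 88])
123 (np.float64(-0.062), np.float64(-0.003), np.float64(0.263), [65, 66, 68]) (np.float64(-0.062), np.float64(-0.009), np.float64(0.263), [67, 68, 72])
124 (np.float64(-0.069), np.float64(-0.003), np.float64(0.263), [64, 65, 67]) (np.float64(-0.068), np.float64(-0.009), np.float64(0.262), [65, 65, 68])
125 (np.float64(-0.069), np.float64(-0.003), np.float64(0.26), [65, 66, 68]) (np.float64(-0.073), np.float64(-0.008), np.float64(0.262), [64, 65, 67])
126 (np.float64(-0.07), np.float64(-0.003), np.float64(0.257), [63, 64, 67]) (np.float64(-0.073), np.float64(-0.009), np.float64(0.258), [62, 63, 65])
127 (np.float64(-0.073), np.float64(-0.00
[... 2771 characters left out ...]
 (np.float64(nan), np.float64(nan), np.float64(nan), [220, 216, 222])
146 (np.float64(-0.014), np.float64(-0.012), np.float64(0.169), [149, 145, 149]) (np.float64(-0.014), np.float64(-0.019), np.float64(0.17), [179, 176, 182])
147 (np.float64(-0.014), np.float64(-0.013), np.float64(0.166), [154, 152, 157]) (np.float64(-0.019), np.float64(-0.018), np.float64(0.168), [156, 153, 159])
148 (np.float64(-0.028), np.float64(-0.012), np.float64(0.169), [163, 161, 166]) (np.float64(-0.028), np.float64(-0.018), np.float64(0.169), [161, 158, 164])
149 (np.float64(-0.029), np.float64(-0.012), np.float64(0.166), [173, 170, 176]) (np.float64(-0.035), np.float64(-0.018), np.float64(0.169), [171, 169, 175])
```

```bash

python3 -m inch '[{"dx":0.001,"dy":-0.004,"dz":-0.004,"spin":0,"grip":255},{"dx":0.001,"dy":-0.004,"dz":-0.008,"spin":0,"grip":255},{"dx":0.001,"dy":-0.004,"dz":-0.011,"spin":0,"grip":255},{"dx":0.001,"dy":-0.004,"dz":-0.013,"spin":0,"grip":255},{"dx":0.001,"dy":-0.004,"dz":-0.015,"spin":0,"grip":255},{"dx":0.001,"dy":-0.004,"dz":-0.015,"spin":0,"grip":255}]' >/dev/null; python3 s.py
python3 -m inch '[{"dx":0,"dy":0,"dz":-0.001,"spin":0,"grip":255},{"dx":0,"dy":0,"dz":-0.002,"spin":0,"grip":255}]' >/dev/null; python3 s.py
```

```text
t 25.47 p [ 0.6369 -0.2054  0.1372] q [-0.565  0.635  0.796  1.893 -0.013  0.588  0.413] F [ 0.1  0.6 -3.2] gap 0.0508
tx [ 0.95   0.313 -0.011] ty [ 0.285 -0.847  0.449] tz [ 0.131 -0.429 -0.894] tilt 26.7
t 25.63 p [ 0.637  -0.2053  0.1351] q [-0.564  0.638  0.794  1.894 -0.015  0.584  0.413] F [-0.  -0.6 -3.8] gap 0.0511
tx [ 0.95   0.313 -0.011] ty [ 0.285 -0.847  0.449] tz [ 0.131 -0.429 -0.894] tilt 26.7
```

```bash

python3 -m inch '[{"dx":0,"dy":0,"dz":-0.001,"spin":0,"grip":255},{"dx":0,"dy":0,"dz":-0.002,"spin":0,"grip":255},{"dx":0,"dy":0,"dz":-0.002,"spin":0,"grip":255}]' >/dev/null; python3 s.py
python3 -m inch '[{"dx":0,"dy":0,"dz":-0.001,"spin":0,"grip":255},{"dx":0,"dy":0,"dz":-0.0015,"spin":0,"grip":255},{"dx":0,"dy":0,"dz":-0.0015,"spin":0,"grip":255}]' >/dev/null; python3 s.py
```

```text
t 25.88 p [ 0.6369 -0.2053  0.1329] q [-0.563  0.641  0.792  1.896 -0.016  0.581  0.412] F [ 0.  -0.3 -4.3] gap 0.0509
tx [ 0.95   0.313 -0.011] ty [ 0.285 -0.847  0.449] tz [ 0.131 -0.429 -0.894] tilt 26.7
t 26.13 p [ 0.6372 -0.2057  0.1322] q [-0.562  0.643  0.791  1.896 -0.016  0.579  0.412] F [-3.3  2.1  4.7] gap 0.0512
tx [ 0.95   0.313 -0.011] ty [ 0.284 -0.847  0.449] tz [ 0.132 -0.43  -0.893] tilt 26.7
```

```bash

python3 -m inch '[{"dx":0,"dy":0,"dz":0,"spin":0,"grip":70},{"dx":0,"dy":0,"dz":0.0005,"spin":0,"grip":70},{"dx":0,"dy":0,"dz":0.0005,"spin":0,"grip":70},{"dx":0,"dy":0,"dz":0.001,"spin":0,"grip":70}]' >/dev/null; python3 s.py
python3 - <<'E'
from h import *
for n,b in(('side',(290,80,150,130)),):
    p,d=arm.get_image(n);x,y,w,h=b;cv2.imwrite(f'pics/{n}12.png',cv2.resize(p[y:y+h,x:x+w,::-1],None,fx=4,fy=4,interpolation=cv2.INTER_CUBIC))
E
```

```text
t 26.47 p [ 0.6374 -0.2057  0.1333] q [-0.562  0.641  0.792  1.895 -0.016  0.58   0.412] F [ 0.2 -0.6  0.2] gap 0.0637
tx [ 0.95   0.313 -0.01 ] ty [ 0.284 -0.847  0.449] tz [ 0.132 -0.43  -0.893] tilt 26.7
```

View pics/side12.png

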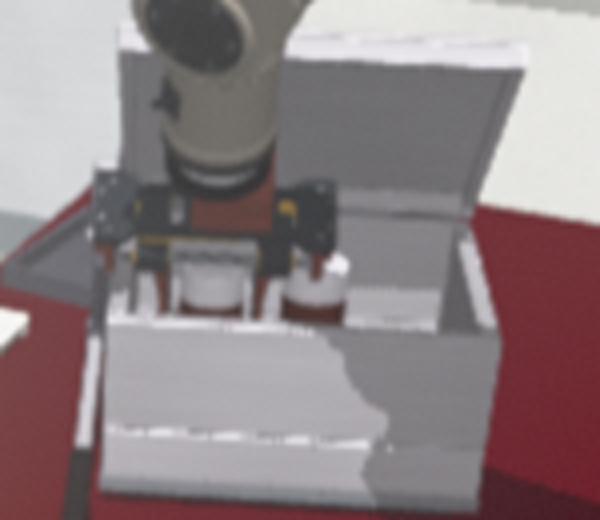

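```bash

python3 -m inch '[{"dx":-0.002,"dy":0.006,"dz":0.013,"spin":0,"grip":70},{"dx":-0.005,"dy":0.016,"dz":0.033,"spin":0,"grip":70},{"dx":-0.009,"dy":0.029,"dz":0.06,"spin":0,"grip":70},{"dx":-0.013,"dy":0.043,"dz":0.09,"spin":0,"grip":70},{"dx":-0.018,"dy":0.06,"dz":0.115,"spin":0,"grip":70},{"dx":-0.028,"dy":0.09,"dz":0.13,"spin":0,"grip":40},{"dx":-0.039,"dy":0.125,"dz":0.135,"spin":0,"grip":0},{"dx":-0.05,"dy":0.16,"dz":0.135,"spin":0,"grip":0},{"dx":-0.05,"dy":0.195,"dz":0.125,"spin":0,"grip":0},{"dx":-0.03,"dy":0.21,"dz":0.115,"spin":0,"grip":0},{"dx":0,"dy":0.215,"dz":0.1,"spin":0,"grip":0},{"dx":0.02,"dy":0.215,"dz":0.09,"spin":0,"grip":0},{"dx":0.02,"dy":0.215,"dz":0.08,"spin":0,"grip":0},{"dx":0.02,"dy":0.215,"dz":0.08,"spin":0,"grip":0}]' >/dev/null; python3 s.py
python3 - <<'E'
from h import *
for n,b in(('side',(270,80,160,150)),('top',(330,130,160,150))):
    p,d=arm.get_image(n);x,y,w,h=b;cv2.imwrite(f'pics/{n}13.png',cv2.resize(p[y:y+h,x:x+w,::-1],None,fx=4,fy=4,interpolation=cv2.INTER_CUBIC));np.save(f'pics/{n}13.npy',d)
E
```

```text
t 27.68 p [0.6566 0.0092 0.212 ] q [-0.944  0.609  0.881  1.757  0.008  0.908  0.141] F [-0.6 -0.1 -0.3] gap 0.0878
tx [ 0.95   0.313 -0.013] ty [ 0.285 -0.846  0.45 ] tz [ 0.13  -0.431 -0.893] tilt 26.8
```

View pics/side13.png

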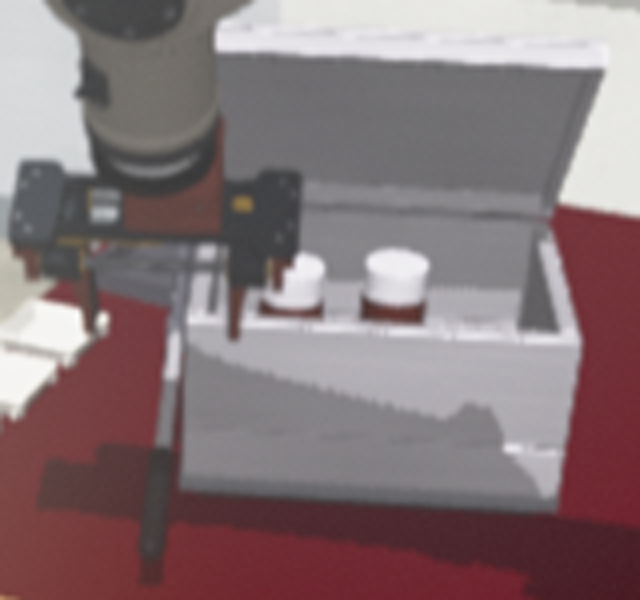

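View pics/top13.png

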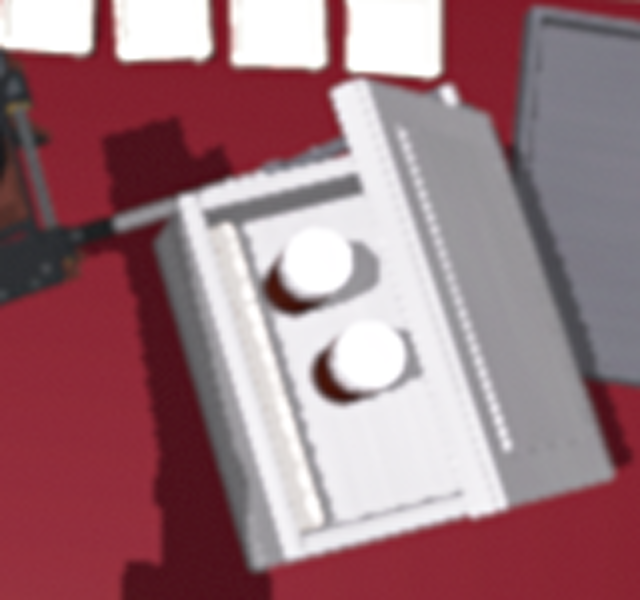

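```bash

python3 -m inch '[{"dx":0.006,"dy":-0.012,"dz":-0.02,"spin":0,"grip":0},{"dx":0.006,"dy":-0.012,"dz":-0.055,"spin":0,"grip":0},{"dx":0.006,"dy":-0.012,"dz":-0.09,"spin":0,"grip":0},{"dx":0.006,"dy":-0.012,"dz":-0.125,"spin":0,"grip":0},{"dx":0.006,"dy":-0.012,"dz":-0.15,"spin":0,"grip":0},{"dx":0.006,"dy":-0.012,"dz":-0.166,"spin":0,"grip":0},{"dx":0.006,"dy":-0.012,"dz":-0.168,"spin":0,"grip":0},{"dx":0.006,"dy":-0.012,"dz":-0.168,"spin":0,"grip":0}]' >/dev/null; python3 s.py
python3 - <<'E'
from h import *
p,d=arm.get_image('side');x,y,w,h=270,80,160,150;cv2.imwrite(f'pics/side14.png',cv2.resize(p[y:y+h,x:x+w,::-1],None,fx=4,fy=4,interpolation=cv2.INTER_CUBIC))
E
```

```text
t 28.45 p [ 0.6623 -0.0035  0.0465] q [-0.827  0.827  0.744  1.835 -0.095  0.623  0.124] F [ 0.1 -0.5  0.4] gap 0.088
tx [ 0.95   0.312 -0.011] ty [ 0.283 -0.847  0.45 ] tz [ 0.131 -0.431 -0.893] tilt 26.8
```

View pics/side14.png

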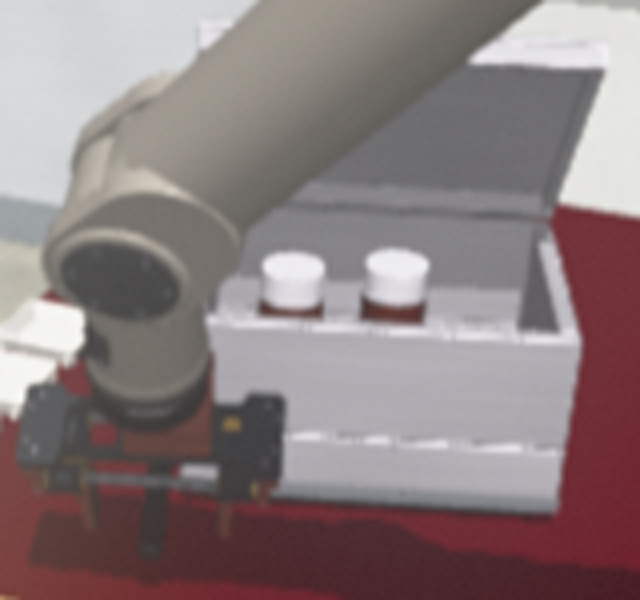

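```bash
cat > arms.py <<'E'
from place import *
def pts_arm(q):
    F=fr(q); t=TT; b=F[0][:,2]*t[0]+F[1][:,:2]@t[1:3]; e=b+F[2]@t[3:6]+F[3]@t[6:9]; w=e+F[4]@t[9:12]+F[5]@t[12:15]; return e,w
def bx(p): d=p[:2]-o; return np.array([d@ex[:2],d@ey[:2],p[2]])
def clear(q,tag):
    e,w=pts_arm(q); x,T=fkin(q); m=9
    segs=[(e,w),(w,x-.072*T[:,2])]
    out=[]
    for a,c in segs:
        P=np.array([bx(a+(c-a)*k/40) for k in range(41)]); 
        r=np.hypot(P[:,0]-.115,P[:,2]-.16); k=np.abs(P[:,1])<.2
        out.append(np.round(P[k][np.argmin(r[k])].tolist()+[r[k].min()],3) if k.any() else None)
    print(tag,'elbow',np.round(bx(e),3),'wrist',np.round(bx(w),3),'closest',out)
if __name__=="__main__":
    q=np.array(json.loads(open('log.jsonl').readlines()[-1])[0]); x,T=fkin(q); clear(q,'now')
    piv=np.r_[o,0]-.02*ex+.157*ey+np.array([0,0,.105]); g=x-.011*T[:,2]; d=g-piv; r=-(d@ex); Rr=np.hypot(r,d[2]); a0=np.arctan2(d[2],r); print('lat',d@ey,'R',Rr,np.degrees(a0))
    qq=q
    for k in range(1,13):
        a=a0+np.radians(45)*k/12; dr=Rr*np.cos(a)-r; D=-dr*ex+np.array([0,0,Rr*np.sin(a)-d[2]]); 
        qq,s=ik(x+D,T,qq,mu=1e-3); print(k,np.round(D,4),round(s.cost*1e6,2))
        if k%4==0: clear(qq,k); print(np.round(qq,2))
E
python3 arms.py
```

```text
now elbow [-0.572 -0.112  0.658] wrist [-0.355  0.16   0.34 ] closest [array([-0.355,  0.16 ,  0.34 ,  0.503]), array([-0.24 ,  0.157,  0.111,  0.358])]
lat -0.0014373031162033976 R 0.19833736002925456 -14.079046701743364
1 [-0.0008  0.0026  0.0127] 0.0
2 [-0.0014  0.0044  0.0255] 0.0
3 [-0.0018  0.0054  0.0385] 0.0
4 [-0.0018  0.0056  0.0514] 0.0
4 elbow [-0.572 -0.143  0.684] wrist [-0.361  0.16   0.391] closest [array([-0.361,  0.16 ,  0.391,  0.529]), array([-0.246,  0.157,  0.163,  0.361])]
[-0.87  0.76  0.79  1.82 -0.06  0.71  0.13]
5 [-0.0016  0.005   0.0644] 0.0
6 [-0.0012  0.0036  0.0773] 0.0
7 [-0.0005  0.0014  0.0901] 0.0
8 [ 0.0005 -0.0016  0.1027] 0.0
8 elbow [-0.563 -0.169  0.707] wrist [-0.354  0.16   0.442] closest [array([-0.354,  0.16 ,  0.442,  0.547]), array([-0.238,  0.157,  0.214,  0.357])]
[-0.88  0.69  0.83  1.79 -0.03  0.79  0.15]
9 [ 0.0017 -0.0053  0.115 ] 0.0
10 [ 0.0032 -0.0099  0.1271] 0.0
11 [ 0.0049 -0.0151  0.1388] 0.0
12 [ 0.0069 -0.0211  0.1502] 0.0
12 elbow [-0.547 -0.188  0.725] wrist [-0.333  0.16   0.49 ] closest [array([-0.333,  0.16 ,  0.49 ,  0.556]), array([-0.218,  0.157,  0.261,  0.348])]
[-0.87  0.63  0.86  1.75 -0.01  0.86  0.19]
```

```bash

python3 -m inch '[{"dx":0,"dy":0,"dz":0,"spin":0,"grip":255},{"dx":0,"dy":0,"dz":0,"spin":0,"grip":255},{"dx":0,"dy":0,"dz":0,"spin":0,"grip":255},{"dx":0,"dy":0,"dz":0,"spin":0,"grip":255},{"dx":0,"dy":0,"dz":0,"spin":0,"grip":255},{"dx":0,"dy":0,"dz":0,"spin":0,"grip":255},{"dx":0,"dy":0,"dz":0,"spin":0,"grip":255},{"dx":0,"dy":0,"dz":0,"spin":0,"grip":255},{"dx":0,"dy":0,"dz":0,"spin":0,"grip":255},{"dx":0,"dy":0,"dz":0,"spin":0,"grip":255},{"dx":0,"dy":0,"dz":0,"spin":0,"grip":255},{"dx":0,"dy":0,"dz":0,"spin":0,"grip":255}]' 20 >/dev/null; python3 s.py
python3 -m inch '[{"dx":-0.001,"dy":0.0025,"dz":0.0125,"spin":0,"grip":255},{"dx":-0.0015,"dy":0.0045,"dz":0.0255,"spin":0,"grip":255},{"dx":-0.002,"dy":0.0055,"dz":0.0385,"spin":0,"grip":255},{"dx":-0.002,"dy":0.0055,"dz":0.0515,"spin":0,"grip":255},{"dx":-0.0015,"dy":0.005,"dz":0.0645,"spin":0,"grip":255},{"dx":-0.001,"dy":0.0035,"dz":0.077,"spin":0,"grip":255},{"dx":-0.001,"dy":0.0035,"dz":0.077,"spin":0,"grip":255}]' >/dev/null; python3 s.py; python3 arms.py | grep -A7 lat
```

```text
t 29.5 p [ 0.6639 -0.0032  0.0477] q [-0.827  0.826  0.745  1.833 -0.095  0.622  0.124] F [ 2.4 -0.7 -0.1] gap 0.0173
tx [ 0.95   0.313 -0.008] ty [ 0.283 -0.847  0.45 ] tz [ 0.134 -0.43  -0.893] tilt 26.8
t 30.08 p [6.629e-01 1.000e-04 1.275e-01] q [-0.878  0.716  0.814  1.807 -0.049  0.752  0.138] F [-1.2  1.8  1.7] gap 0.0176
tx [ 0.95   0.311 -0.007] ty [ 0.281 -0.848  0.449] tz [ 0.134 -0.429 -0.893] tilt 26.7
lat -7.863325029100509e-05 R 0.19835942890645755 9.447169013217064
1 [ 0.0008 -0.0024  0.0127] 0.0
2 [ 0.0018 -0.0056  0.0253] 0.0
3 [ 0.0031 -0.0096  0.0375] 0.0
4 [ 0.0047 -0.0144  0.0495] 0.0
4 elbow [-0.555 -0.181  0.718] wrist [-0.343  0.161  0.47 ] closest [array([-0.343,  0.161,  0.47 ,  0.553]), array([-0.228,  0.158,  0.242,  0.353])]
[-0.88  0.66  0.85  1.77 -0.02  0.83  0.17]
5 [ 0.0064 -0.0198  0.0612] 0.0
```

```bash

python3 -m inch '[{"dx":0.001,"dy":-0.0025,"dz":0.0125,"spin":0,"grip":255},{"dx":0.002,"dy":-0.0055,"dz":0.025,"spin":0,"grip":255},{"dx":0.003,"dy":-0.0095,"dz":0.0375,"spin":0,"grip":255},{"dx":0.0045,"dy":-0.0145,"dz":0.0495,"spin":0,"grip":255},{"dx":0.0065,"dy":-0.02,"dz":0.061,"spin":0,"grip":255},{"dx":0.0075,"dy":-0.023,"dz":0.067,"spin":0,"grip":255},{"dx":0.0075,"dy":-0.023,"dz":0.068,"spin":0,"grip":255},{"dx":0.0075,"dy":-0.023,"dz":0.068,"spin":0,"grip":255},{"dx":0.0075,"dy":-0.023,"dz":0.068,"spin":0,"grip":255}]' >/dev/null; python3 s.py;
python3 - <<'E'
from h import *
p,d=arm.get_image('side');x,y,w,h=270,60,180,150;cv2.imwrite(f'pics/side15.png',cv2.resize(p[y:y+h,x:x+w,::-1],None,fx=4,fy=4,interpolation=cv2.INTER_CUBIC))
E
```

```text
t 30.83 p [ 0.6708 -0.0239  0.1961] q [-0.87   0.633  0.861  1.757 -0.007  0.855  0.185] F [ 1.5 -1.7  4.6] gap 0.0175
tx [ 0.95   0.311 -0.006] ty [ 0.28  -0.848  0.451] tz [ 0.135 -0.43  -0.893] tilt 26.8
```

View pics/side15.png

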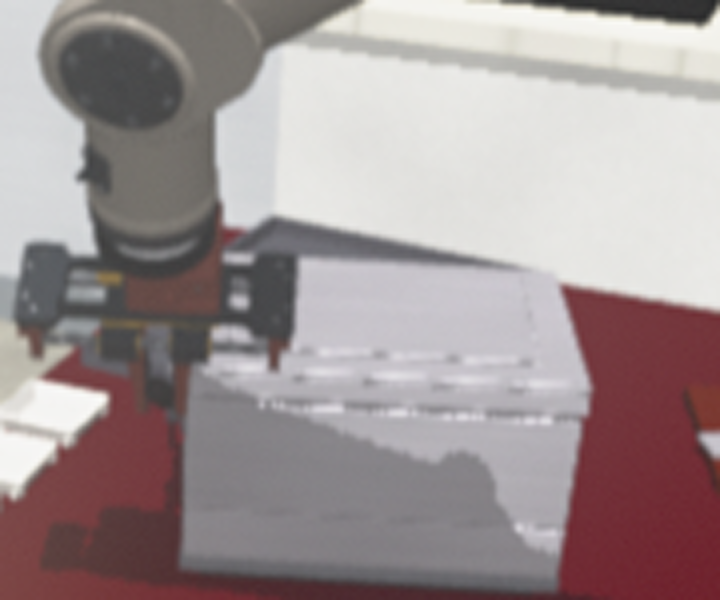

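```bash

python3 -m inch '[{"dx":0.0005,"dy":-0.002,"dz":0.003,"spin":0,"grip":255},{"dx":0.0005,"dy":-0.002,"dz":0.003,"spin":0,"grip":120},{"dx":0.0005,"dy":-0.002,"dz":0.003,"spin":0,"grip":0},{"dx":0.0005,"dy":-0.002,"dz":0.003,"spin":0,"grip":0},{"dx":0.0005,"dy":-0.002,"dz":0.003,"spin":0,"grip":0},{"dx":0.0005,"dy":-0.002,"dz":0.003,"spin":0,"grip":0},{"dx":0.0005,"dy":-0.002,"dz":0.003,"spin":0,"grip":0},{"dx":-0.003,"dy":0.01,"dz":0.03,"spin":0,"grip":0},{"dx":-0.007,"dy":0.025,"dz":0.06,"spin":0,"grip":0},{"dx":-0.012,"dy":0.042,"dz":0.09,"spin":0,"grip":0},{"dx":-0.03,"dy":0.06,"dz":0.12,"spin":0,"grip":0},{"dx":-0.06,"dy":0.08,"dz":0.14,"spin":0,"grip":0},{"dx":-0.09,"dy":0.1,"dz":0.15,"spin":0,"grip":0},{"dx":-0.12,"dy":0.13,"dz":0.15,"spin":0,"grip":0},{"dx":-0.14,"dy":0.16,"dz":0.15,"spin":0,"grip":0},{"dx":-0.14,"dy":0.17,"dz":0.15,"spin":0,"grip":0},{"dx":-0.14,"dy":0.17,"dz":0.15,"spin":0,"grip":0}]' >/dev/null; python3 s.py;
python3 - <<'E'
from h import *
for n in('side','top'):
    p,d=arm.get_image(n);cv2.imwrite(f'pics/{n}16.png',p[:,:,::-1]);np.save(f'pics/{n}16.npy',d)
W0=pts('top',np.load('pics/top0.npy'));W1=pts('top',d)
for u,v in((425,215),(444,165),(466,240),(400,255),(385,195),(353,177)): print((u,v),np.round(W0[v,u],3),np.round(W1[v,u],3))
E
```

```text
t 32.3 p [0.53   0.1509 0.3455] q [-1.447  0.346  1.035  1.769  0.175  1.253 -0.164] F [-0.2  0.   0.1] gap 0.0876
tx [ 0.948  0.318 -0.007] ty [ 0.287 -0.846  0.449] tz [ 0.138 -0.428 -0.893] tilt 26.7
(425, 215) [ 0.572 -0.246  0.186] [ 0.572 -0.246  0.186]
(444, 165) [ 0.732 -0.302  0.19 ] [ 0.734 -0.303  0.186]
(466, 240) [ 0.505 -0.369  0.183] [ 0.505 -0.367  0.186]
(400, 255) [ 0.447 -0.173  0.188] [ 0.447 -0.174  0.185]
(385, 195) [ 0.625 -0.124  0.187] [ 0.625 -0.124  0.187]
(353, 177) [ 0.667 -0.022  0.212] [ 0.668 -0.023  0.208]
```

View pics/side16.png

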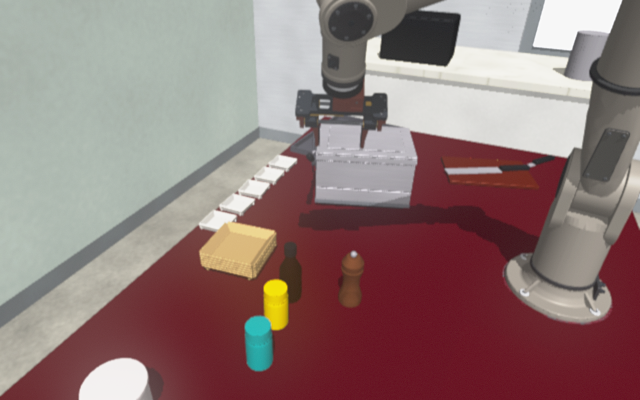

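View pics/top16.png

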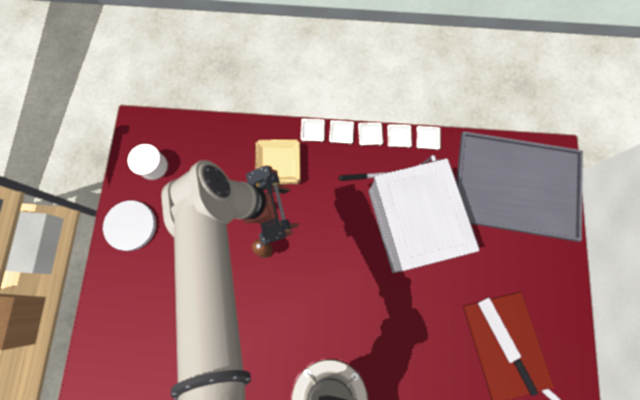

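```bash
python3 - <<'E'
from h import *
o=np.array([.5782,-.2492]);ex=np.array([.309,-.951]);ey=np.array([.951,.309])
W=pts('top',np.load('pics/top13.npy'));v,u=np.mgrid[:400,:640]
for a,b in((409.5,194.5),(422.5,219)):
    m=(np.hypot(u-a,v-b)<13)&(W[...,2]>.155)&(W[...,2]<.185);c=np.median(W[m],0);print(m.sum(),c[2],(c[:2]-o)@ex,(c[:2]-o)@ey)
print(arm.job_done())
E
```

```text
207 0.16925204997112875 -0.029898998176566546 0.06900140649061492
215 0.1693849944936252 -0.013334083410795393 -0.010605666634823227
the job is handed in; nothing more can be done
None
```

The relish jar is back in the cold box with the lid closed, and I handed the job in at about 32 s of the 72 s allowed.

**What I did**
- I gripped the lever's handle and pressed it past its dead point to the stop, and the lid stayed up once I let go.
- The moves only turn about z, so there was no direct way to lean the tool. I built up a 27° lean over many short one-row moves, using the small tracking error that each new move carries over. This was less than the suggested 30 to 45°, but I worked out that it would clear the lid.
- I gripped the jar, took it in under the lid and lowered it slowly until it touched the floor; the force on contact was about 8 N. I then let it go.
- I gripped the handle again, guided it back up and released it.

**Last checks**
- **Jar:** it stood upright behind the cold pack, on the left of the other jar. Its cap top measured 169 mm, against 168 mm expected. This was measured from the last pictures before the lid closed.
- **Other jar:** it stayed where it was, to within 1 mm.
- **Lid and handle:** their depth readings match the starting ones to within about 4 mm, so the lid is fully closed.
- **Bottle, mill and plates:** they look unmoved in the last pictures. I judged that by eye and did not measure it.
- **Robot:** it touches nothing, and the force reading is about 0.

No check failed or disagreed. The interface reports no verdict.

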